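Set a small kiln: swap vase and cup, pack up the short prop, lay the shelf level

TASK

On the small kiln's base the tall vase stands between the three props, where the shelf has to go over, and the low cup stands out in the open: swap them, each upright and centred on the other's round clay cookie, parking one on a bare spot meanwhile. Then build the short prop up to the height of the two tall ones with the right spacers, centred on it, and lay the perforated kiln shelf over the cup so that it rests level on all three props, centred over the cup's cookie and square to the base. Never knock the vase or the cup over.

Things in the scene. Friction and masses are not known exactly. Their poses are not given: they have to be found in the camera images.
- kiln_base: base of a small top-hat kiln, fixed on the table: dark steel tray 240 (x) x 380 (y) mm filled with pale firebrick; flat brick top 40 mm above the origin (centre of the underside). z up. Carries three square props, two round cookies and, at (+98, -26) mm, a fixed pack of three thin cones 56 mm high. The brick round (+60, -130) mm is bare: room to park a piece
- cookie_in: round brown clay disc, 90 mm across, 8 mm thick, fixed amid the three props; origin at the centre of its underside, axes as the base's. The vase stands on it at the start; cup and shelf centre belong over it. The props are fixed 36 mm square posts centred at (+50, +80), (-50, +80) and (0, -80) mm from it; one of them is short, the two others 90 mm tall
- cookie_out: the other clay disc, the same size (90 mm across, 8 mm thick), fixed on the open end of the brick; origin at the centre of its underside. The cup stands on it at the start; the vase belongs on it
- low_post: the short prop: fixed square pale post, 36 x 36 mm and 65 mm tall, that is 25 mm shorter than the two other props; which of the three places it has varies. Origin at the centre of its underside (on the brick), axes parallel to the base's, z up
- shell_vase: loose bisque vase like a folded shell, 62 mm (its x) by 104 mm (its y) by 132 mm tall, 0.2 to 0.4 kg, flaring toward the top; origin at the centre of its underside, z up. Grasp across the narrow side (closing along its x): 50 mm at the foot, 57 mm at mid height, 62 mm at 110 mm; its foot is 50 x 60 mm
- small_cup: loose low round bisque cup without handle, open at the top, 63 mm across at mid height (51 mm at the foot), 60 mm tall, wall 4 mm, 0.1 to 0.2 kg; origin at the centre of its underside, z up. Grasp it round the outside, 30 to 50 mm above its foot
- kiln_shelf: loose perforated buff slab lying on the table, 200 (x) x 140 (y) x 12 mm, 0.5 kg; origin at the centre of its underside. Two rows of windows along x; between them a rib 20 mm wide along the x axis. The two middle windows, 54 (x) x 36 (y) mm, flank the centre: put a finger down each and close along y on the rib. Laid, its x runs along the base's y, either way round
- spacer_square: loose square pale spacer tile, 40 x 40 mm, 10 mm thick; origin at the centre of its underside, sides along its x and y
- spacer_round: loose round pale spacer disc, 44 mm across, 15 mm thick; origin at the centre of its underside
- spacer_hex: loose six-sided pale spacer, 20 mm thick, 40 mm across flats (two of them face its +x and -x), 46 mm across corners; origin at the centre of its underside

How it is judged:
At the end, for the whole second after the job is handed in: Vase on cookie_out, cup on cookie_in, upright, within 15 mm of centre; 10 mm square and 15 mm round spacers on the short prop within 10 mm; shelf on all three props, underside 90 mm over the brick (2.5 mm), level to 0.015 rad, within 15 mm of cookie_in, along the base to 0.14 rad; all at rest (horizontal distance between shell_vase and cookie_out below 0.015 m and z of shell_vase in the frame of cookie_out below 0.012 m and angle between each of shell_vase, small_cup's own z axis and vertical below 0.06 rad and horizontal distance between each of small_cup, kiln_shelf and cookie_in below 0.015 m and z of small_cup in the frame of cookie_in below 0.012 m and horizontal distance between each of spacer_square, spacer_round and low_post below 0.01 m and z of each of spacer_square, spacer_round in the frame of low_post above 0.062 m and z of kiln_shelf in the frame of kiln_base between 0.1275 and 0.1325 m and angle between kiln_shelf's own z axis and vertical below 0.015 rad and angle between the x axis of kiln_shelf and the y axis of kiln_base, either way round below 0.14 rad and linear speed of each of kiln_shelf, shell_vase, small_cup below 0.02 m/s); the robot touches nothing.
It fails at once if the vase is knocked over (angle between shell_vase's own z axis and vertical above 0.6 rad).
It fails at once if the cup is knocked over (angle between small_cup's own z axis and vertical above 0.6 rad).
It also fails if it takes over 144 s, if anything falls off the work surface, if the arm or the gripper's body presses on something with over 40 N, if the wrist force passes 120 N, or if a joint passes its speed limit or range.

ROBOT

A 6-joint arm with a two-finger parallel gripper is mounted at the origin on the work surface; the furniture and walls round the work are solid. World frame = base frame: x ahead of the robot, y to its left, z up, the work surface at z = 0. Lengths are in m, angles in rad, forces in N, time in s.
With the tool pointing down it reaches from about 0.3 to 0.775 m from the base axis. Payload 14.6 kg.
Tool frame: the origin (TCP) lies at the very end of the fingers, on their centre line; the grasp point (between the pads) lies 19 mm behind it (ctrl.grasp_offset is the distance from the TCP to the grasp point, in m); z points along the fingers, y is the line along which they close (so a half turn about z gives the same grasp; the last joint's range is limited). The gripper opens to 94 mm and grips with 3 to 60 N. Pads are 16 mm wide; open, the fingers measure 119 mm over their backs; the gripper's body (75 mm by 177 mm) begins 78 mm behind the grasp point.
Start: joints at [-1.306, 0.3, 1.521, -0, 1.321, -0.067], TCP at [0.179, -0.52, 0.205] pointing down, gripper open.
Joint ranges: [-3.03, 3.03], [-0.79, 2.21], [0.23, 2.52], [-1.04, 4.18], [0, 3.07], [-2.55, 2.55]. Speed limits (rad/s): [2.22, 2.22, 2.57, 3.14, 3.14, 3.14].

INTERFACE

Orientations are given as [roll, pitch, yaw] about the fixed x, y, z axes, in that order (R = Rz(yaw) Ry(pitch) Rx(roll)).
In Python, from station import ctrl gives the robot as it stands.
- The arm moves only by the tool step_arm, never from a script. Its argument "plan" is a list that holds one entry, the list of rows, each a list of 6 numbers: the shift along the tool's x, y, z in units of 30 mm (1.0 is 30 mm), then the turn, a rotation vector about the tool's x, y, z in units of 6 degrees (1.0 is 6 degrees). In form: [[[dx, dy, dz, wx, wy, wz], ...]]. A call has 1 to 8 rows; each row is the pose to reach, as a shift and turn from the pose commanded when the call began, along the tool's axes at that moment; what a row does not reach only later rows make up. A row lasts 1/12 s, in which the tool goes at most 41.7 mm and 7.16 degrees, less where a joint would pass 70% of its speed; a pose out of reach is approached as far as the arm can. A call with a gripper value outside its range is refused whole. "grip" is the opening, from 0 (shut) to 1 (fully open), set as the call begins (left out, the last holds). The fingers move at their own pace and stop on an object; "squeeze" is the grip in N (left out, the last holds). Time passes only in rows, so rows that repeat a pose let the fingers close. It gives the time, the measured TCP pose, the force, the opening and the grip force at its end, in the units of the state.
- ctrl.get_obs(): the state, without advancing time (a new reading comes with each control period).
- ctrl.camera(name): name is "scene" or "top" or "wrist"; returns the picture (400x640x3 uint8, red, green, blue); there is no depth.
- ctrl.camera_model(name): a dict with "intrinsics" (3x3 intrinsics, pixels), "k1" (the pictures are not rectified: a ray, as slopes to the right and down, at radius r is drawn at 1 + k1 r^2 times it, then the intrinsics apply), "R" (3x3) and "t" (3): a world point X has camera coordinates R X + t; the wrist camera has in their place "tool_from_camera" (4x4, takes a point from camera to tool coordinates, whose origin is the TCP and whose axes are the flange's). Camera axes: x right, y down, z forward; pixel columns grow to the right and rows downward; lengths in m; the calibration is good to about 2 mm. A picture is of the moment at which its call begins: read the wrist's pose just before it. camera_model takes no time and is no camera call.
- ctrl.hand_in(): hands the job in; it is judged then, once.
Trained networks look in the newest picture that a camera, given by its name, has taken for a name from the list of things; names that differ only in an ending like _2 or _b are one class to them, and where a whole thing is asked for, a point or a joint stands for the part that bears it (a point fixed in the world has none). Each returns a list of dicts, best first, with "confidence" (0 to 1); they miss things now and then, are a little off and sometimes report something else, mostly with a low value. They report only what shows in the picture. A call takes as long as a camera call.
- ctrl.masks_of(query, camera): "pixels" (400x640 bool, what is visible of it) and "at" ([column, row] in pixels, amid what is visible of it).
- ctrl.place_of(query, camera): "at" ([column, row] in pixels: a listed point, or the origin of a listed thing).
The state is a dict: "time_s": time; "qpos": joint angles; "joint_vel": joint speeds; "tau": joint torques, N m; "ee_pos": TCP position; "eef_rot": TCP orientation; "force": force on the tool from outside, world axes, zero at the start; "moment": the same for the moment, N m; "grip_width": finger opening in m; "grip_force": force on a finger pad.
Only numpy, scipy, OpenCV 4.12 (cv2) and the standard library are available. Lean on these libraries where they do the work, as an engineer would, in place of code of your own. Each camera call takes 0.05 s, during which the arm holds its last target. There are 200 camera calls.

## Working session

There is one attempt and no reset: what is moved stays moved. The work goes in short steps, Python scripts to look and compute and a tool call to move; the robot and the scene stay as the last step left them, time stands still between calls to the robot, and variables do not carry over. Pictures are saved under pics/ and viewed, at most 19 in all, crops included, and the job is handed in when it is done.

Besides the shell and the picture viewer there is one more tool, called after "Emit:" in YAML: its name, and indented under it one key for each argument. step_arm: Moves the arm, as the interface text tells. Its arguments: {"type":"object","properties":{"plan":{"type":"array","items":{"type":"array","items":{"type":"array","items":{"type":"number"}}}},"grip":{"type":"number"},"squeeze":{"type":"number"}},"required":["plan"]}

```bash
ls; mkdir -p pics
cat > h.py <<'E'
import numpy as np, cv2
from station import ctrl
from scipy.spatial.transform import Rotation as Ro
def cam(name):
    m=ctrl.camera_model(name); K=np.array(m["intrinsics"]); 
    if name=="wrist":
        o=ctrl.get_obs(); T=np.eye(4); T[:3,:3]=Ro.from_euler('xyz',o["eef_rot"]).as_matrix(); T[:3,3]=o["ee_pos"]
        W=np.linalg.inv(T@np.array(m["tool_from_camera"])); return K,m["k1"],W[:3,:3],W[:3,3]
    return K,m["k1"],np.array(m["R"]),np.array(m["t"])
def ray(c,p):
    K,k1,R,t=c; u=np.array([(p[0]-K[0,2])/K[0,0],(p[1]-K[1,2])/K[1,1]]); s=u.copy()
    for _ in range(20): s=u/(1+k1*(s@s))
    d=R.T@np.array([s[0],s[1],1]); return -R.T@t,d
def at_z(c,p,z):
    o,d=ray(c,p); return o+d*(z-o[2])/d[2]
def proj(c,X):
    K,k1,R,t=c; x=R@np.array(X)+t; s=x[:2]/x[2]; s=s*(1+k1*(s@s)); return np.array([K[0,0]*s[0]+K[0,2],K[1,1]*s[1]+K[1,2]])
def shot(name,fn):
    im=ctrl.camera(name); cv2.imwrite("pics/"+fn,im[:,:,::-1]); return im
E
python3 - <<'E'
from h import *
np.set_printoptions(precision=4,suppress=True)
o=ctrl.get_obs(); print(o)
for n in ["scene","top"]:
    shot(n,n+"0.png"); c=cam(n); print(n,-c[2].T@c[3])
    for q in "kiln_base cookie_in cookie_out low_post shell_vase small_cup kiln_shelf spacer_square spacer_round spacer_hex".split():
        for r in ctrl.place_of(q,n)[:2]: print(q,np.round(r["confidence"],2),r["at"],at_z(c,r["at"],0), at_z(c,r["at"],.04))
E
```

```text
pics
{'time_s': 0.0, 'qpos': array([-1.3056,  0.3005,  1.5216,  0.    ,  1.3207, -0.0666]), 'joint_vel': array([-0.0007,  0.0001,  0.0012, -0.    , -0.    , -0.0004]), 'tau': array([ -0.0004, -53.1803, -35.2736,   0.0708,   0.0244,  -0.0001]), 'ee_pos': array([ 0.1791, -0.5197,  0.2049]), 'eef_rot': array([-3.1404, -0.0001,  0.3318]), 'force': array([-0.3274, -0.1295, -0.9829]), 'moment': array([ 0.0193, -0.0165, -0.0033]), 'grip_force': 0.0, 'grip_width': 0.09420276950725913}
scene [ 0.0828 -0.9673  0.5552]
kiln_base 0.75 [297.0, 195.4] [0.5153 0.1406 0.    ] [0.4842 0.0608 0.04  ]
cookie_in 0.66 [282.3, 171.7] [0.5422 0.3369 0.    ] [0.5091 0.243  0.04  ]
cookie_out 0.78 [291.7, 199.7] [0.4903 0.12   0.    ] [0.4609 0.0417 0.04  ]
shell_vase 0.91 [289.8, 173.0] [0.5606 0.315  0.    ] [0.5262 0.2226 0.04  ]
shell_vase 0.55 [365.9, 304.2] [ 0.4466 -0.3822  0.    ] [ 0.4204 -0.4243  0.04  ]
small_cup 0.87 [292.8, 197.0] [0.5    0.1358 0.    ] [0.4699 0.0563 0.04  ]
kiln_shelf 0.76 [352.1, 242.3] [ 0.5337 -0.1673  0.    ] [ 0.5012 -0.2249  0.04  ]
kiln_shelf 0.47 [280.3, 171.1] [0.5381
[... 575 characters left out ...]
311.9, 216.5] [0.4718 0.0244 0.    ] [0.4654 0.0228 0.04  ]
low_post 0.61 [221.4, 184.0] [0.5791 0.3264 0.    ] [0.5692 0.3151 0.04  ]
shell_vase 0.71 [242.5, 196.9] [0.5356 0.2536 0.    ] [0.5272 0.2447 0.04  ]
small_cup 0.85 [308.7, 218.5] [0.4651 0.0346 0.    ] [0.459  0.0328 0.04  ]
kiln_shelf 0.59 [370.1, 197.7] [ 0.535  -0.1656  0.    ] [ 0.5265 -0.161   0.04  ]
kiln_shelf 0.56 [245.8, 197.1] [0.535  0.2427 0.    ] [0.5266 0.2341 0.04  ]
spacer_square 0.5 [429.2, 179.5] [ 0.5976 -0.3633  0.    ] [ 0.5871 -0.3523  0.04  ]
spacer_round 0.59 [434.6, 223.2] [ 0.4515 -0.3734  0.    ] [ 0.4458 -0.362   0.04  ]
spacer_hex 0.46 [434.7, 203.1] [ 0.5179 -0.3773  0.    ] [ 0.51   -0.3658  0.04  ]
```

View pics/scene0.png

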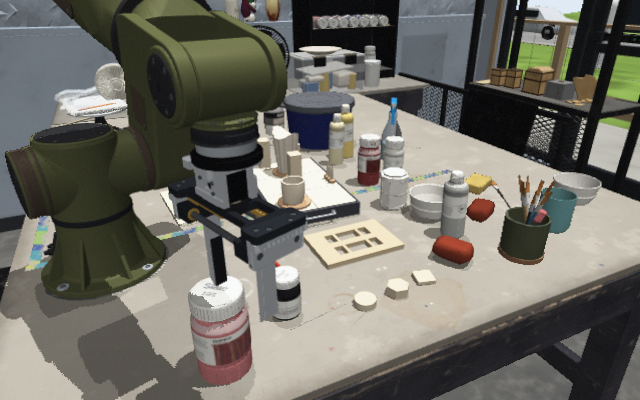

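View pics/top0.png

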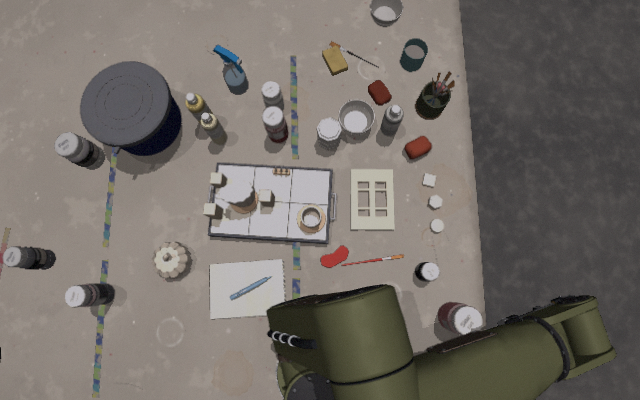

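Run:
```python
from h import *
np.set_printoptions(precision=4,suppress=True)
m=ctrl.camera_model("wrist"); print(m)
im=cv2.imread("pics/top0.png"); cv2.imwrite("pics/top0c.png",cv2.resize(im[150:255,190:450],None,fx=3,fy=3,interpolation=cv2.INTER_CUBIC))
```

```text
{'intrinsics': array([[289.2492,   0.    , 319.1783],
       [  0.    , 289.2492, 196.2098],
       [  0.    ,   0.    ,   1.    ]]), 'k1': -0.002113973055941584, 'tool_from_camera': array([[-0.0005, -0.97  , -0.2433,  0.0692],
       [ 1.    , -0.0007,  0.0008,  0.0003],
       [-0.001 , -0.2433,  0.97  , -0.1803],
       [ 0.    ,  0.    ,  0.    ,  1.    ]])}
```

View pics/top0c.png

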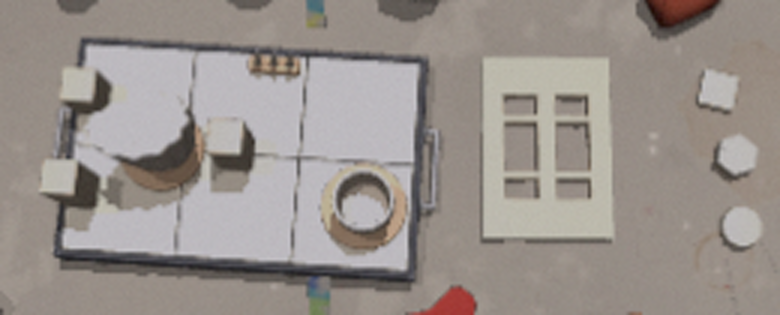

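```bash
cat >> h.py <<'E'
def go(pos,yaw,n=1):
    "shift and turn from the present pose (tool axes, units)"
    o=ctrl.get_obs(); R=Ro.from_euler('xyz',o["eef_rot"]); T=Ro.from_euler('xyz',[np.pi,0,yaw])
    d=R.inv().apply(np.array(pos)-o["ee_pos"])/.03; w=(R.inv()*T).as_rotvec()/np.radians(6)
    print("go",np.round(d,3),np.round(w,3),"rows",max(np.linalg.norm(d)*.03/.0417,np.linalg.norm(w)*6/7.16))
E
python3 - <<'E'
from h import *
np.set_printoptions(precision=4,suppress=True)
c=cam("top")
P=[at_z(c,(190+x/3-.3,150+y/3-.3),.04) for x,y in [(83,42),(425,60),(412,277),(58,255)]]
print(np.array(P)); P=np.array(P)
for a,b in [(0,1),(3,2),(2,1),(3,0)]:
    d=P[b]-P[a]; print(np.linalg.norm(d),np.degrees(np.arctan2(d[1],d[0])))
print(P.mean(0))
go([.44,.14,.45],-.06)
E
```

```text
[[ 0.6372  0.3328  0.04  ]
 [ 0.6181 -0.038   0.04  ]
 [ 0.3857 -0.025   0.04  ]
 [ 0.4058  0.3442  0.04  ]]
0.37123107679344985 -92.93946611269419
0.36971583211324893 -93.12708763580365
0.23282579195014272 -3.196431432468548
0.2316132592153374 -2.8224487843371735
[0.5117 0.1535 0.04  ]
go [ 15.387 -17.967  -8.151] [-0.001 -0.     3.742] rows 18.000403416353272
```

Emit:
step_arm:
  plan:
    - [[5.1,-6,-4.5,0,0,0],[5.1,-6,-4.5,0,0,0],[5.1,-6,-4.5,0,0,0],[5.1,-6,-4.5,0,0,0],[5.1,-6,-4.5,0,0,0],[5.1,-6,-4.5,0,0,0],[5.1,-6,-4.5,0,0,0],[5.1,-6,-4.5,0,0,0]]
  grip: 1

```text
time_s: 1.77
ee_pos: [0.2664, -0.2979, 0.3435]
eef_rot: [3.137, -0.002, 0.335]
force: [0.8, 0.2, 1.0]
grip_width: 0.0939
grip_force: 0.0
```

Emit:
step_arm:
  plan:
    - [[5.1,-6,-3.6,0,0,0],[5.1,-6,-3.6,0,0,0],[5.1,-6,-3.6,0,0,0],[5.1,-6,-3.6,0,0,0],[5.1,-6,-3.6,0,0,0],[5.1,-6,-3.6,0,0,0],[5.1,-6,-3.6,0,0,0],[5.1,-6,-3.6,0,0,0]]

```text
time_s: 2.43
ee_pos: [0.352, -0.0788, 0.4489]
eef_rot: [3.141, -0.001, 0.335]
force: [-0.7, -0.2, -0.5]
grip_width: 0.0938
grip_force: 0.0
```

Emit:
step_arm:
  plan:
    - [[5.1,-6,0,0,0,3.68],[5.1,-6,0,0,0,3.68],[5.1,-6,0,0,0,3.68],[5.1,-6,0,0,0,3.68],[5.1,-6,0,0,0,3.68],[5.1,-6,0,0,0,3.68],[5.1,-6,0,0,0,3.68],[5.1,-6,0,0,0,3.68]]

```text
time_s: 3.1
ee_pos: [0.4385, 0.1409, 0.446]
eef_rot: [3.141, 0.004, -0.052]
force: [-0.4, -0.7, 0.1]
grip_width: 0.0939
grip_force: 0.0
```

Run:
```python
from h import *
np.set_printoptions(precision=4,suppress=True)
o=ctrl.get_obs(); print(o["time_s"],o["ee_pos"],o["eef_rot"],o["qpos"])
n="wrist"; c=cam(n); shot(n,"w1.png")
for q in "kiln_base cookie_in cookie_out low_post shell_vase small_cup kiln_shelf spacer_square spacer_round spacer_hex".split():
    for r in ctrl.place_of(q,n)[:2]: print(q,np.round(r["confidence"],2),r["at"],at_z(c,r["at"],0), at_z(c,r["at"],.048))
```

```text
3.1 [0.4385 0.1409 0.446 ] [ 3.1405  0.0038 -0.0519] [0.2314 0.0392 1.2805 0.     1.8259 1.8541]
kiln_base 0.59 [312.7, 122.5] [0.5093 0.149  0.    ] [0.5093 0.1481 0.048 ]
cookie_in 0.7 [267.1, 119.7] [0.52  0.244 0.   ] [0.5191 0.2358 0.048 ]
cookie_in 0.23 [224.4, 90.7] [0.5817 0.3255 0.    ] [0.5761 0.3111 0.048 ]
cookie_out 0.9 [376.1, 145.0] [0.4557 0.0163 0.    ] [0.4597 0.0256 0.048 ]
cookie_out 0.64 [268.2, 118.5] [0.5223 0.2414 0.    ] [0.5213 0.2334 0.048 ]
low_post 0.81 [224.3, 92.9] [0.5775 0.3263 0.    ] [0.5722 0.3118 0.048 ]
shell_vase 0.58 [268.0, 121.4] [0.5165 0.2424 0.    ] [0.5159 0.2343 0.048 ]
small_cup 0.58 [379.0, 146.4] [0.4524 0.0101 0.    ] [0.4567 0.0199 0.048 ]
kiln_shelf 0.74 [469.0, 102.5] [ 0.5325 -0.1759  0.    ] [ 0.5307 -0.152   0.048 ]
spacer_square 0.66 [563.3, 65.6] [ 0.5939 -0.3605  0.    ] [ 0.5873 -0.3223  0.048 ]
spacer_round 0.81 [562.8, 139.5] [ 0.4465 -0.382   0.    ] [ 0.4513 -0.3423  0.048 ]
spacer_round 0.27 [375.9, 144.2] [0.4574 0.0168 0.    ] [0.4613 0.026  0.048 ]
spacer_hex 0.86 [567.3, 103.9] [ 0.5193 -0.3802  0.    ] [ 0.5184 -0.3405  0.048 ]
```

View pics/w1.png

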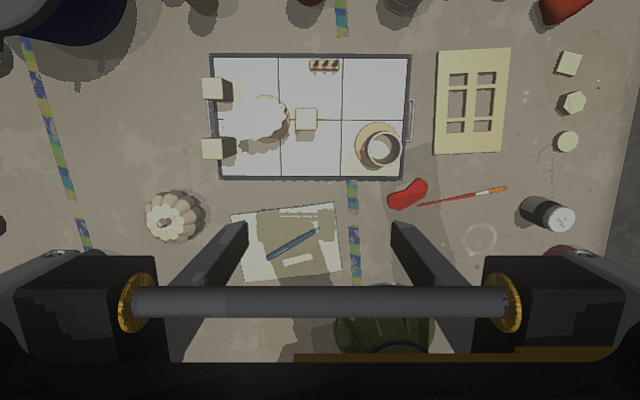

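Emit:
step_arm:
  plan:
    - [[-0.3,-2,2.5,0,0,0],[-0.3,-2,2.5,0,0,0],[-0.3,-2,2.5,0,0,0],[-0.3,-2,2.5,0,0,0],[-0.3,-2,2.5,0,0,0]]

```text
time_s: 4.07
ee_pos: [0.4316, 0.2002, 0.3745]
eef_rot: [3.142, -0.001, -0.053]
force: [-0.6, 0.0, 1.4]
grip_width: 0.0939
grip_force: 0.0
```

Run:
```python
from h import *
np.set_printoptions(precision=4,suppress=True)
o=ctrl.get_obs(); print(o["time_s"],o["ee_pos"],o["eef_rot"],o["qpos"])
n="wrist"; c=cam(n); im=shot(n,"w2.png"); im=im[:,:,::-1].copy()
for q in "cookie_in cookie_out low_post shell_vase small_cup".split():
    for r in ctrl.place_of(q,n)[:2]: print(q,np.round(r["confidence"],2),r["at"],at_z(c,r["at"],0.04), at_z(c,r["at"],.048))
for q in ["shell_vase","small_cup","cookie_out"]:
    for r in ctrl.masks_of(q,n)[:1]:
        M=r["pixels"].astype(np.uint8); cs=max(cv2.findContours(M,0,2)[0],key=cv2.contourArea)
        print(q,r["confidence"],M.sum(),cv2.minAreaRect(cs)); cv2.drawContours(im,[cs],-1,(255,0,255),1)
b=np.array([.519,.236]); y=-.053; X=np.array([np.cos(y),np.sin(y)]); Y=np.array([-X[1],X[0]])
for px,py in [(.05,.08),(-.05,.08),(0,-.08)]:
    for h,col in [(.105,(0,0,255)),(.13,(0,200,0))]:
        pts=[proj(c,[*(b+(px+sx*.018)*X+(py+sy*.018)*Y),h]) for sx,sy in [(-1,-1),(1,-1),(1,1),(-1,1)]]
        cv2.polylines(im,[np.int32(np.round(np.array(pts)*8))],True,col,1,shift=3)
cv2.imwrite("pics/w2o.png",cv2.resize(im[0:260,100:500],None,fx=2,fy=2))
```

```text
4.0667 [0.4316 0.2002 0.3745] [ 3.1416 -0.0005 -0.0525] [ 0.3575  0.0586  1.42   -0.0002  1.6625  1.9808]
cookie_out 0.96 [421.5, 142.8] [0.4591 0.0177 0.04  ] [0.4598 0.0205 0.048 ]
low_post 0.75 [246.8, 83.4] [0.5728 0.3127 0.04  ] [0.5717 0.3109 0.048 ]
shell_vase 0.75 [294.7, 115.7] [0.5166 0.2366 0.04  ] [0.5164 0.2359 0.048 ]
small_cup 0.87 [425.7, 141.4] [0.4612 0.0104 0.04  ] [0.4618 0.0133 0.048 ]
shell_vase 0.7 2975 ((287.7500305175781, 110.25), (48.382850646972656, 82.21923065185547), 71.56505584716797)
small_cup 0.62 1598 ((430.0, 147.0), (40.0, 48.0), 90.0)
cookie_out 0.73 934 ((414.30511474609375, 140.59942626953125), (40.107418060302734, 53.73615264892578), 20.09522819519043)
```

View pics/w2o.png

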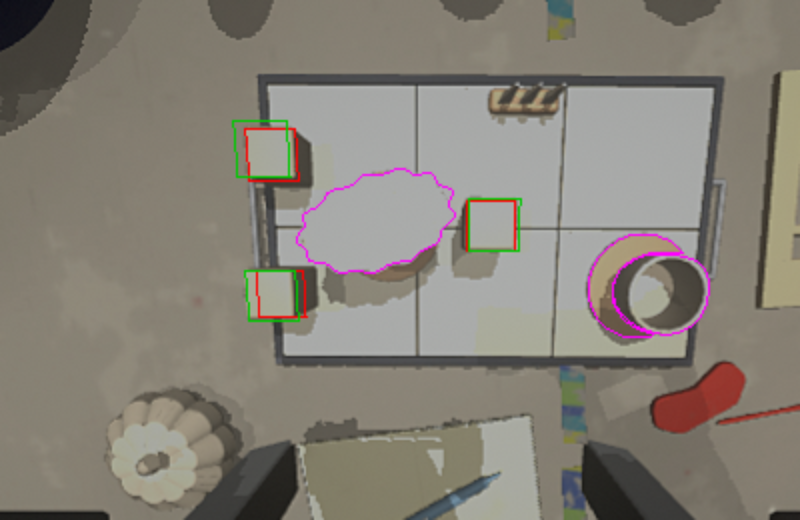

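Run:
```python
from h import *
np.set_printoptions(precision=4,suppress=True)
c=cam("wrist")
print("cup",at_z(c,(434.5,146.7),.108)); print("vase top",at_z(c,(287.75,110.25),.18))
go([.392,.018,.30],-.053)
```

```text
cup [0.4575 0.0215 0.108 ]
vase top [0.5192 0.2335 0.18  ]
go [-0.99   6.137  2.457] [-0.002 -0.004 -0.009] rows 4.808694885778717
```

Emit:
step_arm:
  plan:
    - [[-1,6.1,2.4,0,0,0],[-1,6.1,2.4,0,0,0],[-1,6.1,2.4,0,0,0],[-1,6.1,2.4,0,0,0],[-1,6.1,2.4,0,0,0],[-1,6.1,2.4,0,0,0],[-1,6.1,2.4,0,0,0]]

```text
time_s: 5.1
ee_pos: [0.3915, 0.0184, 0.3016]
eef_rot: [-3.141, -0.0, -0.057]
force: [-0.5, 0.5, 0.8]
grip_width: 0.0942
grip_force: 0.0
```

Run:
```python
from h import *
np.set_printoptions(precision=4,suppress=True)
o=ctrl.get_obs(); print(o["ee_pos"],o["eef_rot"])
n="wrist"; c=cam(n); im=shot(n,"w3.png")[:,:,::-1].copy()
for q,z in [("small_cup",.108),("cookie_out",.048)]:
    for r in ctrl.place_of(q,n)[:1]: print(q,r["confidence"],r["at"],at_z(c,r["at"],.048))
    for r in ctrl.masks_of(q,n)[:1]:
        M=r["pixels"].astype(np.uint8); cs=max(cv2.findContours(M,0,2)[0],key=cv2.contourArea)
        pts=np.array([at_z(c,p,z)[:2] for p in cs[:,0].astype(float)],np.float32)
        (cc,rad)=cv2.minEnclosingCircle(pts); print(q,cc,2*rad); cv2.drawContours(im,[cs],-1,(255,0,255),1)
e=[proj(c,[.4595+.045*np.cos(a),.0205+.045*np.sin(a),.048]) for a in np.linspace(0,6.28,40)]
cv2.polylines(im,[np.int32(np.round(np.array(e)*8))],True,(0,255,0),1,shift=3)
cv2.imwrite("pics/w3o.png",cv2.resize(im[0:200,220:420],None,fx=3,fy=3))
```

```text
[0.3915 0.0184 0.3016] [-3.1415 -0.0001 -0.0566]
small_cup 0.8 [315.4, 127.3] [0.4561 0.0191 0.048 ]
small_cup (0.45731043815612793, 0.022164568305015564) 0.06176064535975456
cookie_out (0.45924270153045654, 0.02312660589814186) 0.09040793031454086
```

View pics/w3o.png

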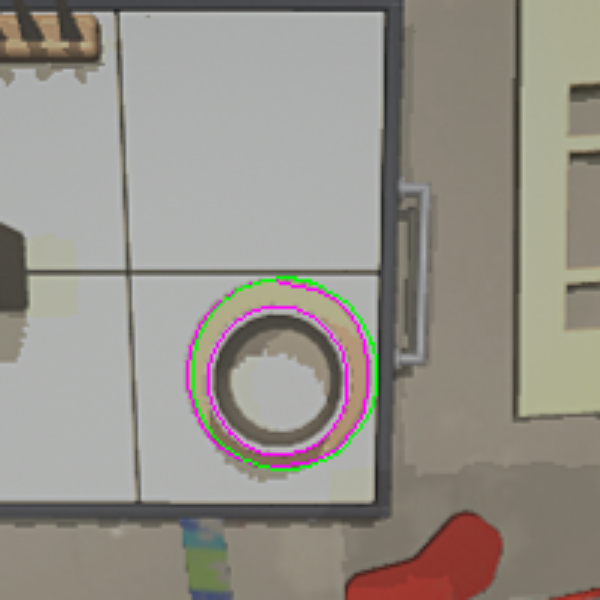

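Emit:
step_arm:
  plan:
    - [[2.17,-0.24,3,0,0,0],[2.17,-0.24,3,0,0,0],[2.17,-0.24,3,0,0,0],[2.17,-0.24,7.75,0,0,0],[2.17,-0.24,7.75,0,0,0],[2.17,-0.24,7.75,0,0,0],[2.17,-0.24,7.75,0,0,0],[2.17,-0.24,7.75,0,0,0]]

```text
time_s: 6.02
ee_pos: [0.4551, 0.0239, 0.0653]
eef_rot: [3.141, 0.007, -0.052]
force: [-0.6, -0.1, -0.1]
grip_width: 0.0941
grip_force: 0.0
```

Emit:
step_arm:
  plan:
    - [[0,0,0,0,0,0],[0,0,0,0,0,0],[0,0,0,0,0,0],[0,0,0,0,0,0],[0,0,0,0,0,0],[0,0,0,0,0,0],[0,0,0,0,0,0],[0,0,0,0,0,0]]
  grip: 0
  squeeze: 15

```text
time_s: 6.68
ee_pos: [0.4576, 0.0231, 0.0698]
eef_rot: [-3.141, -0.002, -0.054]
force: [-1.5, 1.2, 8.0]
grip_width: 0.0618
grip_force: 15.0
```

Emit:
step_arm:
  plan:
    - [[0,0,-0.7,0,0,0],[0,0,-1.4,0,0,0],[0.6,0,-1.8,0,0,0],[1.6,0,-1.8,0,0,0],[2.6,0,-1.8,0,0,0],[3.3,0,-1.8,0,0,0],[3.6,0,-1.8,0,0,0],[3.6,0,-1.8,0,0,0]]

```text
time_s: 7.35
ee_pos: [0.566, 0.0171, 0.1225]
eef_rot: [-3.142, 0.0, -0.054]
force: [-0.6, 0.2, -1.7]
grip_width: 0.0617
grip_force: 15.0
```

Emit:
step_arm:
  plan:
    - [[0,0,0.8,0,0,0],[0,0,1.4,0,0,0],[0,0,1.8,0,0,0],[0,0,1.95,0,0,0],[0,0,2.04,0,0,0],[0,0,2.04,0,0,0],[0,0,2.04,0,0,0]]

```text
time_s: 7.93
ee_pos: [0.5652, 0.0173, 0.0627]
eef_rot: [-3.142, -0.001, -0.054]
force: [-0.5, -0.3, -1.7]
grip_width: 0.0614
grip_force: 15.0
```

Emit:
step_arm:
  plan:
    - [[0,0,0.03,0,0,0],[0,0,0.03,0,0,0],[0,0,0.03,0,0,0],[0,0,0.03,0,0,0],[0,0,0.03,0,0,0],[0,0,0.03,0,0,0]]
  grip: 1

```text
time_s: 8.43
ee_pos: [0.5649, 0.0173, 0.0609]
eef_rot: [-3.142, -0.0, -0.054]
force: [-0.2, -0.1, -0.4]
grip_width: 0.0937
grip_force: 0.0
```

Emit:
step_arm:
  plan:
    - [[0,0,-0.7,0,0,0],[0,0,-1.8,0,0,0],[0,0,-3,0,0,0],[0,0,-4.2,0,0,0],[0,0,-5.5,0,0,0],[0,0,-6.8,0,0,0],[0,0,-8,0,0,0],[0,0,-9,0,0,0]]

```text
time_s: 9.1
ee_pos: [0.5648, 0.0173, 0.334]
eef_rot: [-3.142, -0.002, -0.054]
force: [0.2, -0.1, -0.3]
grip_width: 0.094
grip_force: 0.0
```

Run:
```python
from h import *
o=ctrl.get_obs(); print(o["grip_width"],o["time_s"],o["ee_pos"],o["qpos"])
go([.537,.167,.335],1.84)
```

```text
0.09399734397425165 9.1 [0.56475816 0.01726141 0.33402   ] [-3.42681875e-02  2.73375407e-01  1.26192494e+00  2.67734022e-06
  1.60393193e+00  1.59008691e+00]
go [-1.191 -4.935 -0.035] [ 2.1000e-02 -1.6000e-02 -1.8082e+01] rows 15.152650525493051
```

Emit:
step_arm:
  plan:
    - [[-1.19,-4.93,0,0,0,-9],[-1.19,-4.93,0,0,0,-9],[-1.19,-4.93,0,0,0,-9],[-1.19,-4.93,0,0,0,-9],[-1.19,-4.93,0,0,0,-9],[-1.19,-4.93,0,0,0,-9],[-1.19,-4.93,0,0,0,-9],[-1.19,-4.93,0,0,0,-9]]

```text
time_s: 9.77
ee_pos: [0.5371, 0.1671, 0.3308]
eef_rot: [-3.142, 0.0, 0.896]
force: [-0.3, -0.5, 0.9]
grip_width: 0.0938
grip_force: 0.0
```

Emit:
step_arm:
  plan:
    - [[0,0,0,0,0,-9.08],[0,0,0,0,0,-9.08],[0,0,0,0,0,-9.08],[0,0,0,0,0,-9.08],[0,0,0,0,0,-9.08],[0,0,0,0,0,-9.08],[0,0,0,0,0,-9.08],[0,0,0,0,0,-9.08]]

```text
time_s: 10.43
ee_pos: [0.5372, 0.1668, 0.3308]
eef_rot: [-3.142, 0.0, 1.847]
force: [-0.3, -0.6, -0.1]
grip_width: 0.0939
grip_force: 0.0
```

Run:
```python
from h import *
np.set_printoptions(precision=4,suppress=True)
o=ctrl.get_obs(); print(o["ee_pos"],o["eef_rot"],o["qpos"])
n="wrist"; c=cam(n); im=shot(n,"w4.png")[:,:,::-1].copy()
for q,z in [("shell_vase",.175),("cookie_in",.048)]:
    for r in ctrl.place_of(q,n)[:1]: print(q,r["confidence"],r["at"],at_z(c,r["at"],.048))
    for r in ctrl.masks_of(q,n)[:1]:
        M=r["pixels"].astype(np.uint8); cs=max(cv2.findContours(M,0,2)[0],key=cv2.contourArea)
        pts=np.array([at_z(c,p,z)[:2] for p in cs[:,0].astype(float)],np.float32)
        print(q,cv2.minAreaRect(pts),pts.mean(0)); cv2.drawContours(im,[cs],-1,(255,0,255),1)
b=np.array([.519,.236])
for ang in [0]:
    e=[proj(c,[b[0]+.045*np.cos(a),b[1]+.045*np.sin(a),.048]) for a in np.linspace(0,6.28,40)]
    cv2.polylines(im,[np.int32(np.round(np.array(e)*8))],True,(0,255,0),1,shift=3)
cv2.imwrite("pics/w4o.png",cv2.resize(im[0:220,180:460],None,fx=2.5,fy=2.5))
```

```text
[0.5372 0.1668 0.3308] [-3.1415  0.      1.8467] [ 0.236   0.2693  1.2742 -0.      1.5982 -0.0399]
shell_vase 0.56 [323.1, 121.2] [0.5218 0.2388 0.048 ]
shell_vase ((0.5201506614685059, 0.23507140576839447), (0.05817830562591553, 0.1038827896118164), 11.87567138671875) [0.5198 0.2382]
cookie_in ((0.5213176012039185, 0.2356041669845581), (0.08026701211929321, 0.14312978088855743), 11.736351013183594) [0.5173 0.2379]
```

View pics/w4o.png

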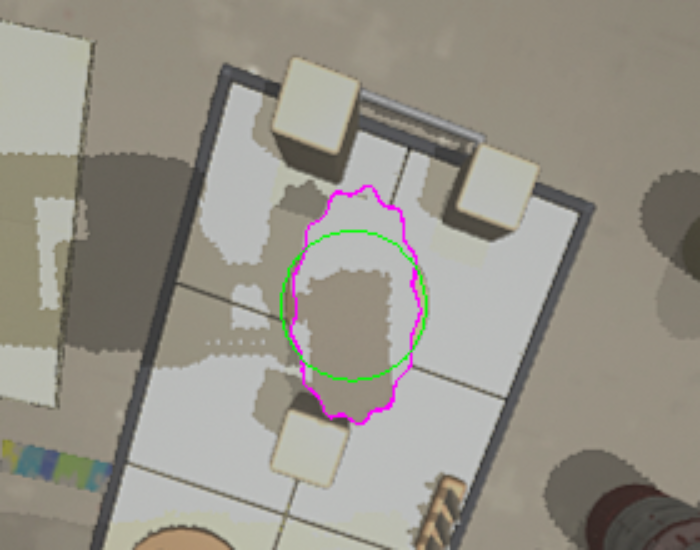

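Emit:
step_arm:
  plan:
    - [[2.34,0.07,1,0,0,0.5],[2.34,0.07,1,0,0,0.5],[2.34,0.07,3,0,0,0.5],[2.34,0.07,4.3,0,0,0.5],[2.34,0.07,5.6,0,0,0.5],[2.34,0.07,6.8,0,0,0.5],[2.34,0.07,7.73,0,0,0.5],[2.34,0.07,7.73,0,0,0.5]]

```text
time_s: 11.35
ee_pos: [0.5174, 0.2339, 0.0923]
eef_rot: [-3.131, 0.002, 1.785]
force: [-0.5, -0.1, -1.2]
grip_width: 0.0941
grip_force: 0.0
```

Emit:
step_arm:
  plan:
    - [[0,0,0,0,0,0],[0,0,0,0,0,0],[0,0,0,0,0,0],[0,0,0,0,0,0],[0,0,0,0,0,0],[0,0,0,0,0,0],[0,0,0,0,0,0],[0,0,0,0,0,0]]
  grip: 0
  squeeze: 25

```text
time_s: 12.02
ee_pos: [0.5211, 0.2353, 0.1003]
eef_rot: [3.14, -0.0, 1.787]
force: [-2.1, -0.1, 6.6]
grip_width: 0.0608
grip_force: 25.0
```

Emit:
step_arm:
  plan:
    - [[0,0,-0.3,0,0,0],[0,0,-0.8,0,0,0],[0,0,-1.5,0,0,0],[0,0,-2.2,0,0,0],[0,0,-3,0,0,0],[0,0,-3.5,0,0,0],[0,0,-3.8,0,0,0],[0,0,-3.8,0,0,0]]

```text
time_s: 12.68
ee_pos: [0.521, 0.2353, 0.2151]
eef_rot: [3.139, -0.0, 1.787]
force: [-0.1, -0.1, -1.3]
grip_width: 0.061
grip_force: 25.0
```

Run:
```python
from h import *
np.set_printoptions(precision=4,suppress=True)
o=ctrl.get_obs(); print(o["ee_pos"],o["eef_rot"],o["qpos"])
shot("scene","s5.png")
go([.459,.0228,.215],1.518)
```

```text
[0.521  0.2353 0.2151] [ 3.1386 -0.0005  1.7874] [0.3601 0.3394 1.4464 0.     1.3527 0.1435]
go [-6.47  -3.527 -0.057] [ 0.009 -0.002  2.572] rows 5.30128806929514
```

View pics/s5.png

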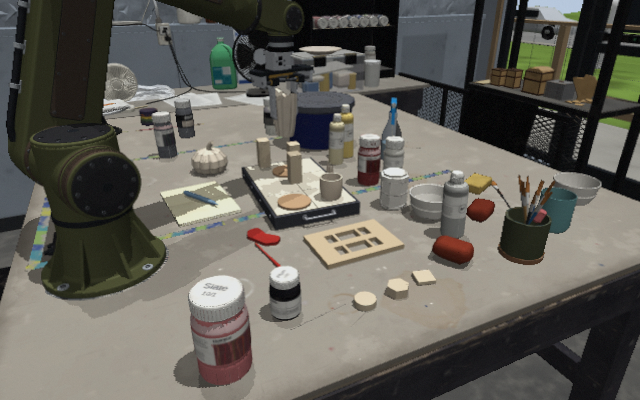

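Emit:
step_arm:
  plan:
    - [[-0.6,-0.3,0,0,0,0.3],[-1.5,-0.8,0,0,0,0.8],[-2.6,-1.4,0,0,0,1.2],[-3.7,-2,0,0,0,1.6],[-4.8,-2.6,0,0,0,2],[-5.8,-3.2,0,0,0,2.4],[-6.47,-3.52,0,0,0,2.57],[-6.47,-3.52,0,0,0,2.57]]

```text
time_s: 13.4
ee_pos: [0.4578, 0.0198, 0.2119]
eef_rot: [-3.14, 0.001, 1.514]
force: [0.2, 1.3, -2.1]
grip_width: 0.0609
grip_force: 25.0
```

Emit:
step_arm:
  plan:
    - [[0,0,0.8,0,0,0],[0,0,1.6,0,0,0],[0,0,2.4,0,0,0],[0,0,3,0,0,0],[0,0,3.4,0,0,0],[0,0,3.6,0,0,0],[0,0,3.7,0,0,0],[0,0,3.7,0,0,0]]

```text
time_s: 14.07
ee_pos: [0.4589, 0.023, 0.1014]
eef_rot: [-3.14, 0.0, 1.519]
force: [0.4, 0.5, -2.2]
grip_width: 0.0609
grip_force: 25.0
```

Run:
```python
from h import *
np.set_printoptions(precision=4,suppress=True)
o=ctrl.get_obs(); print(o["ee_pos"],o["eef_rot"],o["force"])
im=shot("top","t6.png"); im2=shot("scene","s6.png")
for n in["top","scene"]:
  c=cam(n)
  for q in ["shell_vase","cookie_out"]:
    for r in ctrl.place_of(q,n)[:1]: print(n,q,r["confidence"],r["at"],at_z(c,r["at"],.048))
a=cv2.resize(im[150:255,190:390,::-1],None,fx=3,fy=3); b=cv2.resize(im2[140:240,220:420,::-1],None,fx=3,fy=3)
cv2.imwrite("pics/c6.png",np.vstack([a,b])[:600])
```

```text
[0.4589 0.023  0.1014] [-3.1404  0.      1.5186] [ 0.3895  0.5022 -2.2101]
scene shell_vase 0.58 [296.6, 198.7] [0.4691 0.026  0.048 ]
scene cookie_out 0.72 [423.4, 277.3] [ 0.5563 -0.4118  0.048 ]
```

View pics/c6.png

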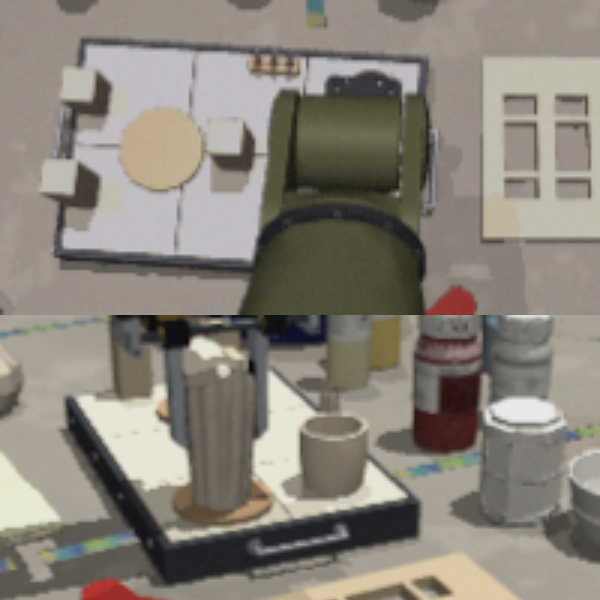

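Emit:
step_arm:
  plan:
    - [[0,0,0.06,0,0,0],[0,0,0.06,0,0,0],[0,0,0.06,0,0,0]]

```text
time_s: 14.62
ee_pos: [0.4594, 0.0228, 0.1004]
eef_rot: [3.141, 0.0, 1.518]
force: [1.1, -0.9, -0.2]
grip_width: 0.0611
grip_force: 25.0
```

Emit:
step_arm:
  plan:
    - [[0,0,0,0,0,0],[0,0,0,0,0,0],[0,0,0,0,0,0],[0,0,0,0,0,0],[0,0,0,0,0,0],[0,0,0,0,0,0]]
  grip: 1

```text
time_s: 15.12
ee_pos: [0.4592, 0.0228, 0.1002]
eef_rot: [3.142, -0.0, 1.518]
force: [-0.1, 0.4, 0.4]
grip_width: 0.0935
grip_force: 0.0
```

Emit:
step_arm:
  plan:
    - [[0,0,-0.4,0,0,0],[0,0,-1.2,0,0,0],[0,0,-2.4,0,0,0],[0,0,-3.6,0,0,0],[0,0,-4.8,0,0,0],[0,0,-6,0,0,0],[0,0,-6.5,0,0,0],[0,0,-6.5,0,0,0]]

```text
time_s: 15.78
ee_pos: [0.4601, 0.0228, 0.2989]
eef_rot: [3.135, -0.0, 1.518]
force: [0.4, -0.4, -0.2]
grip_width: 0.0943
grip_force: 0.0
```

Emit:
step_arm:
  plan:
    - [[0,3.6,0,0,0,8],[0,3.6,0,0,0,8],[0,3.6,0,0,0,8],[0,3.6,0,0,0,8],[0,3.6,0,0,0,8],[0,3.6,0,0,0,8],[0,3.6,0,0,0,8],[0,3.6,0,0,0,8]]

```text
time_s: 16.45
ee_pos: [0.5668, 0.0172, 0.2937]
eef_rot: [-3.14, 0.001, 0.676]
force: [-0.1, -0.1, -1.0]
grip_width: 0.0937
grip_force: 0.0
```

Emit:
step_arm:
  plan:
    - [[0,0,0,0,0,7],[0,0,0,0,0,7],[0,0,0,0,0,7],[0,0,0,0,0,7],[0,0,0,0,0,7],[0,0,0,0,0,7],[0,0,0,0,0,7]]

```text
time_s: 17.03
ee_pos: [0.5668, 0.0172, 0.2943]
eef_rot: [3.142, 0.001, -0.055]
force: [0.3, -0.3, -0.5]
grip_width: 0.0944
grip_force: 0.0
```

Run:
```python
from h import *
np.set_printoptions(precision=4,suppress=True)
o=ctrl.get_obs(); print(o["time_s"],o["ee_pos"],o["eef_rot"],o["force"])
n="wrist";c=cam(n); shot(n,"w7.png")
for q,z in [("shell_vase",.175),("cookie_out",.048),("small_cup",.1)]:
    for r in ctrl.place_of(q,n)[:1]: print(q,r["confidence"],r["at"],at_z(c,r["at"],.048))
    for r in ctrl.masks_of(q,n)[:1]:
        M=r["pixels"].astype(np.uint8); cs=max(cv2.findContours(M,0,2)[0],key=cv2.contourArea)
        pts=np.array([at_z(c,p,z)[:2] for p in cs[:,0].astype(float)],np.float32)
        print(q,cv2.minAreaRect(pts))
go([.5652,.0173,.12],-.054)
```

```text
17.0333 [0.5668 0.0172 0.2943] [ 3.1416  0.0012 -0.0545] [ 0.2527 -0.2869 -0.4568]
shell_vase 0.92 [316.6, 241.0] [0.4563 0.0262 0.048 ]
shell_vase ((0.4907068610191345, 0.02084331214427948), (0.10296126455068588, 0.07353553175926208), 88.13351440429688)
cookie_out 0.64 [318.8, 239.5] [0.4586 0.0226 0.048 ]
cookie_out ((0.47933900356292725, 0.022757047787308693), (0.08702176064252853, 0.04988701269030571), 89.18234252929688)
small_cup 0.57 [320.9, 172.6] [0.5651 0.0136 0.048 ]
small_cup ((0.5660676956176758, 0.015743128955364227), (0.059448566287755966, 0.06406749784946442), 86.8396224975586)
go [-0.059 -0.001  5.835] [0.    0.001 0.034] rows 4.19787020500429
```

Emit:
step_arm:
  plan:
    - [[-0.05,0,1.2,0,0,0],[-0.05,0,2.5,0,0,0],[-0.05,0,3.8,0,0,0],[-0.05,0,5,0,0,0],[-0.05,0,6.2,0,0,0],[-0.05,0,7.3,0,0,0],[-0.05,0,7.75,0,0,0],[-0.05,0,7.75,0,0,0]]

```text
time_s: 18.05
ee_pos: [0.5637, 0.0173, 0.0592]
eef_rot: [3.141, 0.006, -0.051]
force: [-1.1, -0.6, 0.0]
grip_width: 0.0941
grip_force: 0.0
```

Emit:
step_arm:
  plan:
    - [[0,0,0,0,0,0],[0,0,0,0,0,0],[0,0,0,0,0,0],[0,0,0,0,0,0],[0,0,0,0,0,0],[0,0,0,0,0,0],[0,0,0,0,0,0],[0,0,0,0,0,0]]
  grip: 0
  squeeze: 15

```text
time_s: 18.72
ee_pos: [0.5659, 0.0172, 0.0634]
eef_rot: [3.142, -0.001, -0.052]
force: [-1.5, -0.2, 6.6]
grip_width: 0.0618
grip_force: 15.0
```

Emit:
step_arm:
  plan:
    - [[0,0,-0.4,0,0,0],[0,0,-1.1,0,0,0],[0,0,-2,0,0,0],[0,0,-3,0,0,0],[0,0,-3.7,0,0,0],[0,0,-4,0,0,0],[0,0,-4,0,0,0]]

```text
time_s: 19.3
ee_pos: [0.5662, 0.0172, 0.1849]
eef_rot: [-3.142, -0.004, -0.052]
force: [-0.5, 0.1, -1.3]
grip_width: 0.0617
grip_force: 15.0
```

Emit:
step_arm:
  plan:
    - [[-0.2,-0.6,0,0,0,-1],[-0.5,-1.6,0,0,0,-2.1],[-0.8,-2.8,0,0,0,-3.2],[-1.1,-4,0,0,0,-4.3],[-1.4,-5.2,0,0,0,-5.4],[-1.7,-6.4,0,0,0,-6.5],[-1.93,-7.2,0,0,0,-7.5],[-1.93,-7.2,0,0,0,-8]]

```text
time_s: 19.97
ee_pos: [0.5171, 0.2398, 0.1807]
eef_rot: [-3.14, 0.002, 0.795]
force: [0.0, 0.2, -1.1]
grip_width: 0.0614
grip_force: 15.0
```

Emit:
step_arm:
  plan:
    - [[0,0,0,0,0,-1],[0,0,0,0,0,-2.1],[0,0,0,0,0,-3.2],[0,0,0,0,0,-4.3],[0,0,0,0,0,-5.4],[0,0,0,0,0,-6.4],[0,0,0,0,0,-7],[0,0,0,0,0,-7]]

```text
time_s: 20.63
ee_pos: [0.5184, 0.2357, 0.1809]
eef_rot: [-3.139, 0.001, 1.521]
force: [-1.0, -0.1, -0.7]
grip_width: 0.0615
grip_force: 15.0
```

Run:
```python
from h import *
np.set_printoptions(precision=4,suppress=True)
o=ctrl.get_obs(); print(o["time_s"],o["ee_pos"],o["eef_rot"],o["grip_width"])
for n in["top","scene"]:
  c=cam(n); ctrl.camera(n)
  for q in ["shell_vase","cookie_out","cookie_in","small_cup"]:
    for r in ctrl.place_of(q,n)[:1]: print(n,q,r["confidence"],r["at"],at_z(c,r["at"],.048))
go([.519,.236,.075],1.518)
```

```text
20.6333 [0.5184 0.2357 0.1809] [-3.1391  0.0011  1.5213] 0.06152219264485056
top shell_vase 0.91 [309.5, 216.4] [0.4644 0.03   0.048 ]
top cookie_out 0.59 [311.7, 215.6] [0.467  0.0232 0.048 ]
top cookie_in 0.76 [243.7, 200.0] [0.5155 0.2386 0.048 ]
top small_cup 0.51 [234.2, 191.9] [0.5416 0.2703 0.048 ]
scene shell_vase 0.8 [297.6, 201.4] [0.4652 0.0095 0.048 ]
scene cookie_out 0.79 [293.7, 201.0] [0.4569 0.0163 0.048 ]
scene cookie_in 0.59 [284.8, 171.5] [0.51   0.2223 0.048 ]
scene small_cup 0.87 [281.7, 136.2] [0.6273 0.5643 0.048 ]
go [ 0.001 -0.002  3.588] [ 0.001 -0.    -0.002] rows 2.581466586612401
```

Emit:
step_arm:
  plan:
    - [[0,0,0.6,0,0,0],[0,0,1.4,0,0,0],[0,0,2.2,0,0,0],[0,0,2.9,0,0,0],[0,0,3.4,0,0,0],[0,0,3.6,0,0,0],[0,0,3.67,0,0,0],[0,0,3.67,0,0,0]]

```text
time_s: 21.8
ee_pos: [0.5192, 0.2361, 0.0729]
eef_rot: [3.141, -0.0, 1.518]
force: [0.3, -0.0, -0.9]
grip_width: 0.0615
grip_force: 15.0
```

Emit:
step_arm:
  plan:
    - [[0,0,0,0,0,0],[0,0,0,0,0,0],[0,0,0,0,0,0],[0,0,0,0,0,0],[0,0,0,0,0,0],[0,0,0,0,0,0],[0,0,0,0,0,0]]
  grip: 1

```text
time_s: 22.38
ee_pos: [0.5191, 0.236, 0.0726]
eef_rot: [3.141, -0.0, 1.518]
force: [-0.9, -0.3, -0.4]
grip_width: 0.0938
grip_force: 0.0
```

Emit:
step_arm:
  plan:
    - [[0,0,-0.4,0,0,0],[0,0,-1.2,0,0,0],[0,0,-2.4,0,0,0],[0,0,-3.6,0,0,0],[0,0,-4.8,0,0,0],[0,0,-6,0,0,0],[0,0,-7.2,0,0,0],[0,0,-8,0,0,0]]

```text
time_s: 23.05
ee_pos: [0.5189, 0.236, 0.3175]
eef_rot: [3.138, -0.002, 1.518]
force: [-0.2, -0.2, 1.1]
grip_width: 0.0936
grip_force: 0.0
```

Emit:
step_arm:
  plan:
    - [[-3,0,0,0,0,0],[-3,0,0,0,0,0],[-3,0,0,0,0,0],[-3,0,0,0,0,0]]

```text
time_s: 23.38
ee_pos: [0.5142, 0.1443, 0.3138]
eef_rot: [3.14, -0.0, 1.515]
force: [-0.2, 0.8, 0.6]
grip_width: 0.0937
grip_force: 0.0
```

Run:
```python
from h import *
np.set_printoptions(precision=4,suppress=True)
o=ctrl.get_obs(); print(o["time_s"],o["ee_pos"],o["eef_rot"],o["force"])
n="wrist";c=cam(n); im=shot(n,"w8.png")[:,:,::-1].copy()
for q,z in [("shell_vase",.175),("cookie_in",.048),("small_cup",.105)]:
    for r in ctrl.place_of(q,n)[:1]: print(q,r["confidence"],r["at"],at_z(c,r["at"],.048))
    for r in ctrl.masks_of(q,n)[:1]:
        M=r["pixels"].astype(np.uint8); cs=max(cv2.findContours(M,0,2)[0],key=cv2.contourArea)
        pts=np.array([at_z(c,p,z)[:2] for p in cs[:,0].astype(float)],np.float32)
        print(q,cv2.minAreaRect(pts)); cv2.drawContours(im,[cs],-1,(255,0,255),1)
b=np.array([.519,.236]); y=-.053; X=np.array([np.cos(y),np.sin(y)]); Y=np.array([-X[1],X[0]])
for px,py,h in [(.05,.08,.105),(-.05,.08,.13),(0,-.08,.13)]:
    pts=[proj(c,[*(b+(px+sx*.018)*X+(py+sy*.018)*Y),h]) for sx,sy in [(-1,-1),(1,-1),(1,1),(-1,1)]]
    cv2.polylines(im,[np.int32(np.round(np.array(pts)*8))],True,(0,0,255),1,shift=3)
e=[proj(c,[b[0]+.045*np.cos(a),b[1]+.045*np.sin(a),.048]) for a in np.linspace(0,6.28,40)]
cv2.polylines(im,[np.int32(np.round(np.array(e)*8))],True,(0,255,0),1,shift=3)
cv2.imwrite("pics/w8o.png",cv2.resize(im[0:240,180:460],None,fx=2.5,fy=2.5))
go([.47,-.375,.30],-.053)
```

```text
23.3833 [0.5142 0.1443 0.3138] [ 3.1402 -0.0002  1.5154] [-0.1755  0.7531  0.604 ]
shell_vase 0.79 [290.0, 245.4] [0.4581 0.0205 0.048 ]
shell_vase ((0.4633665978908539, 0.0607471764087677), (0.07451245933771133, 0.058561693876981735), 86.77140045166016)
cookie_in ((0.5214899778366089, 0.23760886490345), (0.0875459536910057, 0.08886592090129852), 86.79269409179688)
small_cup 0.9 [318.4, 107.2] [0.5176 0.2372 0.048 ]
small_cup ((0.5190528035163879, 0.2356424480676651), (0.060590922832489014, 0.06051841378211975), 41.307254791259766)
go [-17.453  -0.581   0.414] [-0.003  0.003 15.016] rows 12.58358723372708
```

View pics/w8o.png

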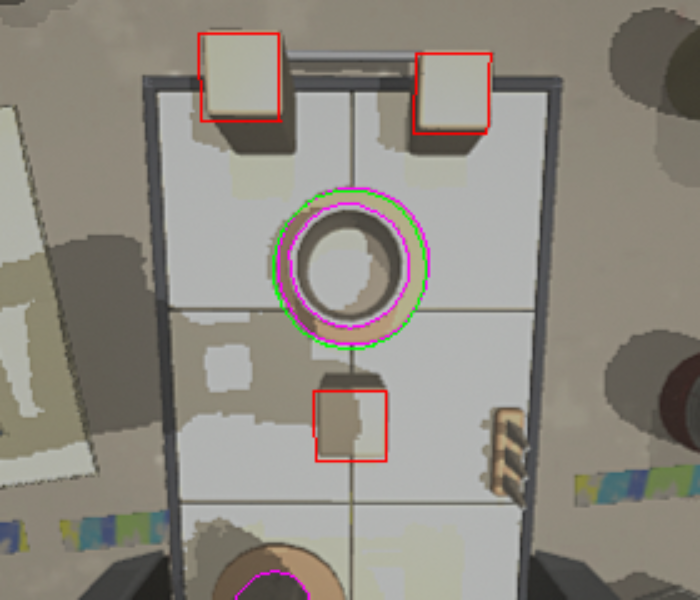

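Emit:
step_arm:
  plan:
    - [[-9,-0.3,0,0,0,5],[-9,-0.3,0,0,0,5],[-9,-0.3,0,0,0,5],[-9,-0.3,0,0,0,5],[-9,-0.3,0,0,0,5],[-9,-0.3,0,0,0,5],[-9,-0.3,0,0,0,5],[-9,-0.3,0,0,0,5]]

```text
time_s: 24.4
ee_pos: [0.4908, -0.1261, 0.3122]
eef_rot: [-3.141, 0.001, 0.991]
force: [-0.1, 0.3, -0.4]
grip_width: 0.0941
grip_force: 0.0
```

Run:
```python
from h import *
o=ctrl.get_obs(); print(o["ee_pos"],o["eef_rot"])
go([.455,-.372,.27],-.053)
```

```text
[ 0.49077194 -0.12611583  0.31222844] [-3.14117326e+00  6.34666556e-04  9.91312559e-01]
go [-7.51   3.491  1.411] [-0.000e+00  8.000e-03  9.972e+00] rows 8.356802917281648
```

Emit:
step_arm:
  plan:
    - [[-7.5,3.5,1.4,0,0,9.5],[-7.5,3.5,1.4,0,0,9.5],[-7.5,3.5,1.4,0,0,9.5],[-7.5,3.5,1.4,0,0,9.5],[-7.5,3.5,1.4,0,0,9.5],[-7.5,3.5,1.4,0,0,9.5],[-7.5,3.5,1.4,0,0,9.5],[-7.5,3.5,1.4,0,0,9.5]]

```text
time_s: 25.07
ee_pos: [0.4565, -0.3699, 0.2691]
eef_rot: [-3.14, 0.002, -0.008]
force: [0.1, 0.6, -0.5]
grip_width: 0.0939
grip_force: 0.0
```

Emit:
step_arm:
  plan:
    - [[0,0,0,0,0,0.47],[0,0,0,0,0,0.47],[0,0,0,0,0,0.47]]

```text
time_s: 25.32
ee_pos: [0.4572, -0.3682, 0.2705]
eef_rot: [-3.141, 0.0, -0.046]
force: [-0.2, -0.3, -0.4]
grip_width: 0.094
grip_force: 0.0
```

Run:
```python
from h import *
np.set_printoptions(precision=4,suppress=True)
o=ctrl.get_obs(); print(o["time_s"],o["ee_pos"],o["eef_rot"],o["qpos"])
n="wrist";c=cam(n); im=shot(n,"w9.png")[:,:,::-1].copy()
for q,z in [("spacer_square",.01),("spacer_round",.015),("kiln_shelf",.012),("spacer_hex",.02)]:
    for r in ctrl.place_of(q,n)[:1]: print(q,r["confidence"],r["at"],at_z(c,r["at"],0))
    for r in ctrl.masks_of(q,n)[:1]:
        M=r["pixels"].astype(np.uint8); cs=max(cv2.findContours(M,0,2)[0],key=cv2.contourArea)
        pts=np.array([at_z(c,p,z)[:2] for p in cs[:,0].astype(float)],np.float32)
        print(q,cv2.minAreaRect(pts),cv2.minEnclosingCircle(pts)); cv2.drawContours(im,[cs],-1,(255,0,255),1)
cv2.imwrite("pics/w9o.png",im[0:300])
```

```text
25.3167 [ 0.4572 -0.3682  0.2705] [-3.1413  0.0001 -0.0462] [-0.7403  0.3455  1.3115  0.0001  1.4849  0.8767]
spacer_square 0.73 [309.9, 76.3] [ 0.5941 -0.3621  0.    ]
spacer_square ((0.5958502292633057, -0.36277443170547485), (0.03988296911120415, 0.041487209498882294), 75.30765533447266) ((0.5964518785476685, -0.3625320494174957), 0.026620766147971153)
spacer_round 0.9 [326.7, 175.8] [ 0.4463 -0.3806  0.    ]
kiln_shelf 0.58 [184.3, 126.6] [ 0.5319 -0.1681  0.    ]
kiln_shelf ((0.5313058495521545, -0.1738469898700714), (0.1458911895751953, 0.20357267558574677), 89.6190185546875) ((0.531686544418335, -0.17359021306037903), 0.12135058641433716)
spacer_hex 0.68 [323.7, 125.0] [ 0.5243 -0.3792  0.    ]
spacer_hex ((0.5222588777542114, -0.37706923484802246), (0.03972296416759491, 0.041674014180898666), 78.40091705322266) ((0.5215159058570862, -0.3765832483768463), 0.02185855060815811)
```

View pics/w9o.png

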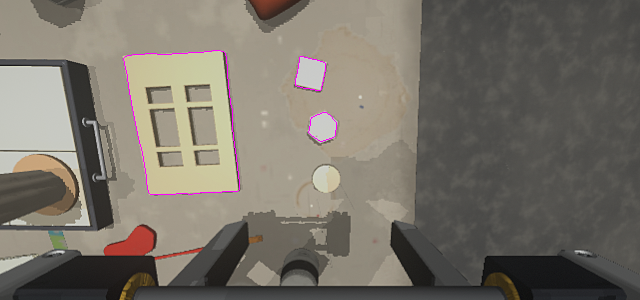

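Emit:
step_arm:
  plan:
    - [[2,-0.2,1,0,0,1],[4,-0.4,1.5,0,0,2],[4.6,-0.4,2.5,0,0,2],[4.6,-0.4,3.8,0,0,2],[4.6,-0.4,5.1,0,0,2],[4.6,-0.4,6.4,0,0,2],[4.6,-0.4,7.5,0,0,2],[4.6,-0.4,7.5,0,0,2]]

```text
time_s: 26.43
ee_pos: [0.5922, -0.3616, 0.0374]
eef_rot: [-3.138, 0.01, -0.258]
force: [-0.4, -0.7, -1.4]
grip_width: 0.0941
grip_force: 0.0
```

Emit:
step_arm:
  plan:
    - [[0,0,0.5,0,0,0],[0,0,0.9,0,0,0],[0,0,1.2,0,0,0],[0,0,1.35,0,0,0],[0,0,1.35,0,0,0],[0,0,1.35,0,0,0]]

```text
time_s: 26.93
ee_pos: [0.5954, -0.3641, 0.0061]
eef_rot: [3.141, -0.001, -0.259]
force: [0.2, 0.2, -0.1]
grip_width: 0.0945
grip_force: 0.0
```

Run:
```python
from h import *
o=ctrl.get_obs(); print(o["ee_pos"],o["eef_rot"],o["force"])
go([.5955,-.3625,.003],-.257)
```

```text
[ 0.59540989 -0.36410974  0.00613344] [ 3.14113241e+00 -1.29398088e-03 -2.58908590e-01] [ 0.18312624  0.2015136  -0.11727394]
go [-0.011 -0.053  0.104] [ 0.004 -0.012 -0.018] rows 0.08450584814959669
```

Emit:
step_arm:
  plan:
    - [[0,-0.05,0.1,0,0,0],[0,-0.05,0.1,0,0,0],[0,-0.05,0.1,0,0,0]]

```text
time_s: 27.18
ee_pos: [0.5956, -0.3623, 0.0024]
eef_rot: [3.141, -0.0, -0.259]
force: [-0.6, 0.1, -0.3]
grip_width: 0.0939
grip_force: 0.0
```

Emit:
step_arm:
  plan:
    - [[0,0,0,0,0,0],[0,0,0,0,0,0],[0,0,0,0,0,0],[0,0,0,0,0,0],[0,0,0,0,0,0],[0,0,0,0,0,0],[0,0,0,0,0,0],[0,0,0,0,0,0]]
  grip: 0
  squeeze: 20

```text
time_s: 27.85
ee_pos: [0.5954, -0.3623, 0.002]
eef_rot: [-3.142, 0.0, -0.259]
force: [0.4, -0.2, -0.1]
grip_width: 0.0441
grip_force: 0.0
```

Emit:
step_arm:
  plan:
    - [[0,0,-0.4,0,0,0],[0,0,-1,0,0,0],[0,0,-2,0,0,0],[0,0,-3.2,0,0,0],[0,0,-4.4,0,0,0],[0,0,-5.6,0,0,0],[0,0,-6.5,0,0,0],[0,0,-6.5,0,0,0]]

```text
time_s: 28.52
ee_pos: [0.5968, -0.3632, 0.2054]
eef_rot: [3.138, -0.01, -0.259]
force: [-0.6, 0.4, 0.8]
grip_width: 0.039
grip_force: 20.0
```

Run:
```python
from h import *
o=ctrl.get_obs(); print(o["ee_pos"],o["eef_rot"],o["grip_width"],o["qpos"])
go([.575,.314,.22],-.053)
```

```text
[ 0.59684792 -0.36324878  0.20542083] [ 3.1380919  -0.01000286 -0.25879305] 0.03899353042213778 [-5.99150191e-01  6.40936909e-01  1.02940557e+00  3.94215119e-05
  1.46065251e+00  1.23045256e+00]
go [ -6.476 -21.635  -0.627] [ 0.043 -0.092 -1.965] rows 16.253187408864793
```

Run:
```python
from h import *
o=ctrl.get_obs(); n="wrist";c=cam(n); im=shot(n,"w10.png")[:,:,::-1]
print(proj(c,o["ee_pos"]),o["time_s"])
for r in ctrl.masks_of("spacer_square",n)[:2]: print(r["confidence"],r["at"],r["pixels"].sum())
cv2.imwrite("pics/w10o.png",cv2.resize(im[130:360,190:450],None,fx=2.5,fy=2.5))
```

```text
[317.76127892 231.89630742] 28.5167
0.85 [319.4, 226.6] 3644
```

View pics/w10o.png

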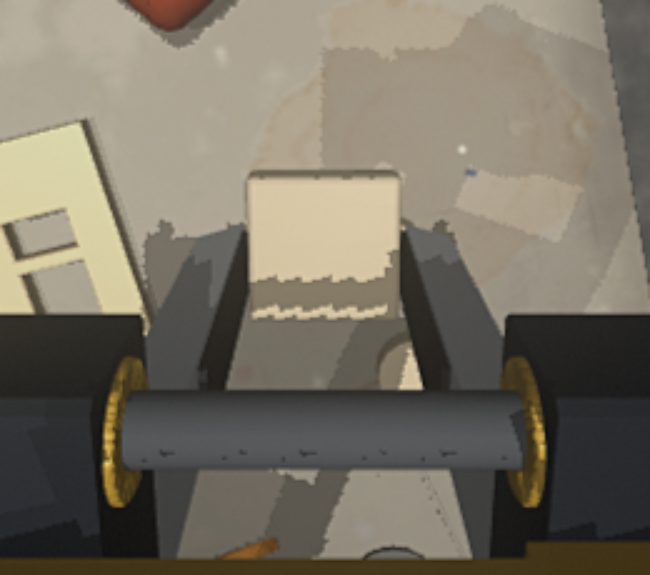

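Emit:
step_arm:
  plan:
    - [[-0.3,-1,-0.5,0,0,0],[-0.7,-2.3,-0.5,0,0,0],[-1.1,-3.6,-0.5,0,0,0],[-1.5,-4.9,-0.5,0,0,0],[-1.9,-6.2,-0.5,0,0,0],[-2.3,-7.5,-0.5,0,0,0],[-2.7,-8.8,-0.5,0,0,0],[-3,-10,-0.5,0,0,0]]

```text
time_s: 29.28
ee_pos: [0.584, -0.047, 0.2109]
eef_rot: [3.141, 0.002, -0.259]
force: [0.9, -0.4, -0.8]
grip_width: 0.0399
grip_force: 20.0
```

Emit:
step_arm:
  plan:
    - [[-0.4,-1.3,0,0,0,0],[-0.8,-2.6,0,0,0,0],[-1.2,-3.9,0,0,0,0],[-1.6,-5.2,0,0,0,0],[-2,-6.5,0,0,0,0],[-2.4,-7.8,0,0,0,0],[-2.7,-9.1,0,0,0,0],[-3,-10,0,0,0,0]]

```text
time_s: 29.95
ee_pos: [0.5739, 0.2668, 0.2105]
eef_rot: [3.14, 0.002, -0.257]
force: [-0.4, 0.1, -0.3]
grip_width: 0.0397
grip_force: 20.0
```

Emit:
step_arm:
  plan:
    - [[-0.3,-0.8,0,0,0,-1],[-0.48,-1.6,0,0,0,-1.96],[-0.48,-1.6,0,0,0,-1.96],[-0.48,-1.6,0,0,0,-1.96]]

```text
time_s: 30.28
ee_pos: [0.5726, 0.3145, 0.2103]
eef_rot: [3.14, 0.002, -0.053]
force: [-0.4, -0.8, -0.1]
grip_width: 0.0391
grip_force: 20.0
```

Run:
```python
from h import *
np.set_printoptions(precision=4,suppress=True)
o=ctrl.get_obs(); print(o["time_s"],o["ee_pos"],o["eef_rot"],o["grip_width"],o["qpos"])
n="wrist";c=cam(n); im=shot(n,"w11.png")
for q in ["low_post","spacer_square"]:
  for r in ctrl.place_of(q,n)[:2]: print(q,r["confidence"],r["at"],at_z(c,r["at"],.04))
b=np.array([.575,.314]);print([proj(c,[*(b+d),.105]) for d in np.array([[-.018,-.018],[.018,.018]])])
go([.575,.314,.125],-.053)
```

```text
30.2833 [0.5726 0.3145 0.2103] [ 3.1402  0.0024 -0.0525] 0.03905408943795856 [ 0.4463  0.5346  1.1815 -0.0001  1.4283  2.0697]
low_post 0.97 [316.5, 181.0] [0.5732 0.3166 0.04  ]
low_post 0.3 [543.7, 253.3] [0.4601 0.0224 0.04  ]
spacer_square 0.61 [317.6, 226.4] [0.5139 0.3185 0.04  ]
[array([336.9475, 207.6384]), array([299.5806, 174.9707])]
go [ 0.055 -0.044  2.885] [ 0.006  0.008 -0.027] rows 2.0758645840086842
```

Emit:
step_arm:
  plan:
    - [[0.06,-0.02,1,0,0,0],[0.06,-0.02,2,0,0,0],[0.06,-0.02,2.6,0,0,0],[0.06,-0.02,2.9,0,0,0],[0.06,-0.02,2.9,0,0,0],[0.06,-0.02,2.9,0,0,0]]

```text
time_s: 30.93
ee_pos: [0.5756, 0.314, 0.126]
eef_rot: [-3.141, -0.001, -0.055]
force: [0.5, -0.1, 0.6]
grip_width: 0.0395
grip_force: 20.0
```

Emit:
step_arm:
  plan:
    - [[0,0,0.1,0,0,0],[0,0,0.2,0,0,0],[0,0,0.25,0,0,0],[0,0,0.25,0,0,0]]

```text
time_s: 31.27
ee_pos: [0.5752, 0.3143, 0.1176]
eef_rot: [-3.142, -0.0, -0.054]
force: [-0.5, 0.2, -0.4]
grip_width: 0.0397
grip_force: 20.0
```

Emit:
step_arm:
  plan:
    - [[0,0,0.05,0,0,0],[0,0,0.1,0,0,0],[0,0,0.1,0,0,0]]

```text
time_s: 31.52
ee_pos: [0.5751, 0.3144, 0.1143]
eef_rot: [3.141, 0.0, -0.054]
force: [0.0, 0.4, -0.5]
grip_width: 0.0393
grip_force: 20.0
```

Emit:
step_arm:
  plan:
    - [[0,0,0.07,0,0,0],[0,0,0.1,0,0,0],[0,0,0.1,0,0,0]]

```text
time_s: 31.77
ee_pos: [0.5752, 0.3144, 0.1117]
eef_rot: [-3.141, -0.0, -0.054]
force: [-0.0, -0.4, 0.7]
grip_width: 0.0392
grip_force: 20.0
```

Emit:
step_arm:
  plan:
    - [[0,0,0.05,0,0,0],[0,0,0.07,0,0,0],[0,0,0.07,0,0,0]]

```text
time_s: 32.02
ee_pos: [0.5754, 0.3144, 0.1114]
eef_rot: [-3.141, -0.001, -0.054]
force: [-6.8, -3.9, 16.0]
grip_width: 0.0394
grip_force: 20.0
```

Emit:
step_arm:
  plan:
    - [[0,0,0.05,0,0,0],[0,0,0.07,0,0,0],[0,0,0.07,0,0,0]]

```text
time_s: 32.27
ee_pos: [0.5758, 0.3144, 0.1106]
eef_rot: [-3.141, -0.003, -0.053]
force: [-8.1, -5.6, 24.0]
grip_width: 0.0395
grip_force: 20.0
```

Emit:
step_arm:
  plan:
    - [[0,0,-0.08,0,0,0],[0,0,-0.08,0,0,0],[0,0,-0.08,0,0,0],[0,0,-0.08,0,0,0],[0,0,-0.08,0,0,0],[0,0,-0.08,0,0,0],[0,0,-0.08,0,0,0]]
  grip: 1

```text
time_s: 32.85
ee_pos: [0.5751, 0.3144, 0.1095]
eef_rot: [3.141, 0.0, -0.054]
force: [0.5, 0.3, 0.6]
grip_width: 0.0828
grip_force: 0.0
```

Emit:
step_arm:
  plan:
    - [[0,0,-0.4,0,0,0],[0,0,-1.2,0,0,0],[0,0,-2.4,0,0,0],[0,0,-3.6,0,0,0],[0,0,-4.8,0,0,0],[-1,0,-5,0,0,0],[-2.3,0,-5,0,0,0],[-2.5,0,-5,0,0,0]]

```text
time_s: 33.52
ee_pos: [0.4964, 0.3187, 0.2613]
eef_rot: [-3.141, -0.0, -0.052]
force: [0.6, 0.5, 0.5]
grip_width: 0.0942
grip_force: 0.0
```

Run:
```python
from h import *
np.set_printoptions(precision=4,suppress=True)
o=ctrl.get_obs(); print(o["time_s"],o["ee_pos"],o["eef_rot"])
n="wrist";c=cam(n); im=shot(n,"w12.png")[:,:,::-1].copy()
b=np.array([.575,.314])
for r in ctrl.masks_of("spacer_square",n)[:2]:
    M=r["pixels"].astype(np.uint8); cs=max(cv2.findContours(M,0,2)[0],key=cv2.contourArea)
    pts=np.array([at_z(c,p,.115)[:2] for p in cs[:,0].astype(float)],np.float32); print(r["confidence"],cv2.minAreaRect(pts))
cv2.imwrite("pics/w12o.png",cv2.resize(im[40:240,220:420],None,fx=3,fy=3))
go([.385,-.375,.26],-.053)
```

```text
33.5167 [0.4964 0.3187 0.2613] [-3.1409 -0.     -0.0522]
0.93 ((0.5774227380752563, 0.3128400146961212), (0.03846864402294159, 0.04017874598503113), 85.15345001220703)
go [-2.6   23.291  0.022] [-0.009 -0.014  0.007] rows 16.86028780555118
```

View pics/w12o.png

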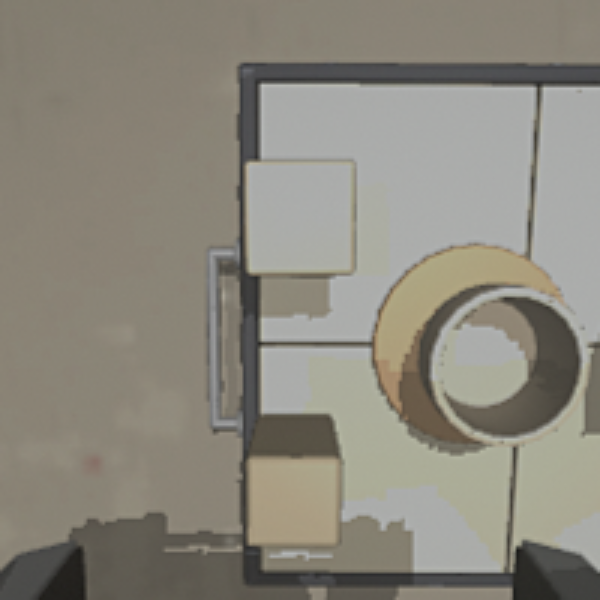

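Emit:
step_arm:
  plan:
    - [[0,11,0,0,0,0],[0,11,0,0,0,0],[0,11,0,0,0,0],[0,11,0,0,0,0],[0,11,0,0,0,0],[0,11,0,0,0,0],[0,11,0,0,0,0],[0,11,0,0,0,0]]

```text
time_s: 34.28
ee_pos: [0.4831, -0.014, 0.2604]
eef_rot: [3.141, -0.001, -0.054]
force: [0.0, 0.0, -0.0]
grip_width: 0.0941
grip_force: 0.0
```

Emit:
step_arm:
  plan:
    - [[-1,11,0,0,0,0],[-1,11,0,0,0,0],[-1,11,0,0,0,0],[-1,11,0,0,0,0],[-1,11,0,0,0,0],[-1,11,0,0,0,0],[-1,11,0,0,0,0],[-1,11,0,0,0,0]]

```text
time_s: 34.95
ee_pos: [0.4344, -0.3425, 0.2601]
eef_rot: [3.141, -0.0, -0.055]
force: [2.5, 0.5, 0.2]
grip_width: 0.094
grip_force: 0.0
```

Emit:
step_arm:
  plan:
    - [[-1.6,1.3,0,0,0,0],[-1.6,1.3,0,0,0,0],[-1.6,1.3,0,0,0,0],[-1.6,1.3,0,0,0,0],[-1.6,1.3,0,0,0,0]]

```text
time_s: 35.37
ee_pos: [0.3855, -0.3758, 0.2599]
eef_rot: [3.141, -0.0, -0.054]
force: [-0.5, 0.3, -1.2]
grip_width: 0.0938
grip_force: 0.0
```

Run:
```python
from h import *
np.set_printoptions(precision=4,suppress=True)
o=ctrl.get_obs(); print(o["time_s"],o["ee_pos"],o["eef_rot"])
n="wrist";c=cam(n); im=shot(n,"w13.png")
for q,z in [("spacer_round",.015),("kiln_shelf",.012)]:
  for r in ctrl.place_of(q,n)[:1]: print(q,r["confidence"],r["at"],at_z(c,r["at"],0))
  for r in ctrl.masks_of(q,n)[:2]:
    M=r["pixels"].astype(np.uint8); cs=max(cv2.findContours(M,0,2)[0],key=cv2.contourArea)
    pts=np.array([at_z(c,p,z)[:2] for p in cs[:,0].astype(float)],np.float32); R=cv2.minAreaRect(pts); print(q,r["confidence"],R)
    if q=="spacer_round": g=R[0]
go([*g,.005],-.053)
```

```text
35.3667 [ 0.3855 -0.3758  0.2599] [ 3.1415 -0.0003 -0.0539]
spacer_round 0.66 [321.1, 133.4] [ 0.4408 -0.3828  0.    ]
spacer_round 0.77 ((0.4445827603340149, -0.3783707916736603), (0.0431009903550148, 0.04201775789260864), 86.87996673583984)
kiln_shelf 0.66 [170.4, 78.8] [ 0.5285 -0.1724  0.    ]
kiln_shelf 0.79 ((0.5291134715080261, -0.1737806499004364), (0.14576777815818787, 0.19574829936027527), 89.8241958618164)
go [1.97  0.009 8.493] [ 0.    -0.     0.006] rows 6.272500159348646
```

Emit:
step_arm:
  plan:
    - [[1,0,1,0,0,0],[1.97,0,2,0,0,0],[1.97,0,3.3,0,0,0],[1.97,0,4.6,0,0,0],[1.97,0,5.9,0,0,0],[1.97,0,7,0,0,0],[1.97,0,7.5,0,0,0],[1.97,0,7.5,0,0,0]]

```text
time_s: 36.28
ee_pos: [0.4429, -0.3768, 0.031]
eef_rot: [-3.137, 0.005, -0.053]
force: [-0.4, -0.5, -0.1]
grip_width: 0.0937
grip_force: 0.0
```

Emit:
step_arm:
  plan:
    - [[0,0,0.5,0,0,0],[0,0,0.8,0,0,0],[0,0,1,0,0,0],[0,0,1.05,0,0,0],[0,0,1.05,0,0,0]]

```text
time_s: 36.7
ee_pos: [0.4442, -0.3786, 0.0036]
eef_rot: [3.141, -0.0, -0.053]
force: [-0.2, -0.7, 0.3]
grip_width: 0.0943
grip_force: 0.0
```

Emit:
step_arm:
  plan:
    - [[0,0,0,0,0,0],[0,0,0,0,0,0],[0,0,0,0,0,0],[0,0,0,0,0,0],[0,0,0,0,0,0],[0,0,0,0,0,0],[0,0,0,0,0,0],[0,0,0,0,0,0]]
  grip: 0
  squeeze: 20

```text
time_s: 37.37
ee_pos: [0.444, -0.3786, 0.0033]
eef_rot: [-3.142, -0.0, -0.054]
force: [0.5, 0.2, -0.4]
grip_width: 0.0442
grip_force: 0.2
```

Emit:
step_arm:
  plan:
    - [[0,0,0,0,0,0],[0,0,0,0,0,0],[0,0,0,0,0,0]]

```text
time_s: 37.62
ee_pos: [0.444, -0.3786, 0.0033]
eef_rot: [-3.142, 0.0, -0.054]
force: [-0.7, -0.6, 0.2]
grip_width: 0.0433
grip_force: 20.0
```

Emit:
step_arm:
  plan:
    - [[0,0,-0.4,0,0,0],[0,0,-1,0,0,0],[0,0,-2,0,0,0],[0,0,-3.2,0,0,0],[0,0,-4.4,0,0,0],[0,0,-5.6,0,0,0],[0,0,-6.8,0,0,0],[0,0,-7.8,0,0,0]]

```text
time_s: 38.28
ee_pos: [0.4439, -0.3785, 0.2411]
eef_rot: [3.14, -0.002, -0.054]
force: [0.2, 0.5, -0.2]
grip_width: 0.0431
grip_force: 20.0
```

Run:
```python
from h import *
np.set_printoptions(precision=4,suppress=True)
o=ctrl.get_obs(); print(o["time_s"],o["ee_pos"],o["eef_rot"],o["grip_width"])
n="wrist";c=cam(n); im=shot(n,"w14.png"); print(proj(c,o["ee_pos"]))
for r in ctrl.masks_of("spacer_round",n)[:2]: print(r["confidence"],r["at"],r["pixels"].sum())
go([.576,.3135,.24],-.053)
```

```text
38.2833 [ 0.4439 -0.3785  0.2411] [ 3.14   -0.0019 -0.0536] 0.043093269068892284
[317.9949 231.6152]
0.61 [321.4, 234.7] 3707
go [  3.126 -23.301   0.005] [ 0.057 -0.066 -0.005] rows 16.913561594909087
```

Emit:
step_arm:
  plan:
    - [[0.4,-1,0,0,0,0],[0.8,-2.3,0,0,0,0],[1.2,-3.6,0,0,0,0],[1.6,-4.9,0,0,0,0],[2,-6.2,0,0,0,0],[2.4,-7.5,0,0,0,0],[2.8,-8.8,0,0,0,0],[3.13,-10,0,0,0,0]]

```text
time_s: 39.05
ee_pos: [0.5539, -0.0817, 0.2372]
eef_rot: [-3.141, 0.0, -0.053]
force: [0.6, 0.1, -0.7]
grip_width: 0.0434
grip_force: 20.0
```

Emit:
step_arm:
  plan:
    - [[0,-1.3,0,0,0,0],[0,-2.6,0,0,0,0],[0,-3.9,0,0,0,0],[0,-5.2,0,0,0,0],[0,-6.5,0,0,0,0],[0,-7.8,0,0,0,0],[0,-9.1,0,0,0,0],[0,-10,0,0,0,0]]

```text
time_s: 39.72
ee_pos: [0.5691, 0.2185, 0.237]
eef_rot: [-3.142, 0.001, -0.052]
force: [1.8, 0.1, -1.4]
grip_width: 0.0432
grip_force: 20.0
```

Emit:
step_arm:
  plan:
    - [[0,-1,0,0,0,0],[0,-2,0,0,0,0],[0,-2.8,0,0,0,0],[0,-3.2,0,0,0,0],[0,-3.3,0,0,0,0],[0,-3.3,0,0,0,0],[0,-3.3,0,0,0,0]]

```text
time_s: 40.3
ee_pos: [0.5753, 0.3132, 0.2372]
eef_rot: [3.141, 0.0, -0.054]
force: [0.3, -0.3, 0.0]
grip_width: 0.0434
grip_force: 20.0
```

Run:
```python
from h import *
np.set_printoptions(precision=4,suppress=True)
o=ctrl.get_obs(); print(o["time_s"],o["ee_pos"],o["eef_rot"],o["grip_width"])
n="wrist";c=cam(n); im=shot(n,"w15.png")
for q in ["spacer_square"]:
 for r in ctrl.masks_of(q,n)[:1]:
    M=r["pixels"].astype(np.uint8); cs=max(cv2.findContours(M,0,2)[0],key=cv2.contourArea)
    pts=np.array([at_z(c,p,.115)[:2] for p in cs[:,0].astype(float)],np.float32); print(r["confidence"],cv2.minAreaRect(pts))
go([.5765,.3132,.13],-.053)
```

```text
40.3 [0.5753 0.3132 0.2372] [ 3.1412  0.0001 -0.0543] 0.043427884205397754
0.61 ((0.5799603462219238, 0.31294625997543335), (0.040560390800237656, 0.03625532239675522), 88.68866729736328)
go [ 0.034 -0.008  3.584] [ 0.    -0.002 -0.019] rows 2.5784646928548542
```

Emit:
step_arm:
  plan:
    - [[0.04,0,1,0,0,0],[0.04,0,2,0,0,0],[0.04,0,3,0,0,0],[0.04,0,3.5,0,0,0],[0.04,0,3.75,0,0,0],[0.04,0,3.85,0,0,0],[0.04,0,3.85,0,0,0],[0.04,0,3.85,0,0,0]]

```text
time_s: 41.07
ee_pos: [0.577, 0.3143, 0.1233]
eef_rot: [-3.141, -0.002, -0.054]
force: [0.4, 0.0, -0.9]
grip_width: 0.0432
grip_force: 20.0
```

Emit:
step_arm:
  plan:
    - [[0,0,0.04,0,0,0],[0,0,0.07,0,0,0],[0,0,0.07,0,0,0]]

```text
time_s: 41.32
ee_pos: [0.5765, 0.3144, 0.1201]
eef_rot: [-3.141, -0.001, -0.054]
force: [-1.1, -1.0, 0.1]
grip_width: 0.0434
grip_force: 20.0
```

Emit:
step_arm:
  plan:
    - [[0,0,0.04,0,0,0],[0,0,0.06,0,0,0],[0,0,0.06,0,0,0]]

```text
time_s: 41.57
ee_pos: [0.5765, 0.3144, 0.1183]
eef_rot: [-3.141, -0.0, -0.054]
force: [-1.4, -0.5, 2.4]
grip_width: 0.0435
grip_force: 20.0
```

Emit:
step_arm:
  plan:
    - [[0,0,0,0,0,0],[0,0,0,0,0,0],[0,0,0,0,0,0],[0,0,0,0,0,0],[0,0,0,0,0,0],[0,0,0,0,0,0],[0,0,0,0,0,0]]
  grip: 1

```text
time_s: 42.15
ee_pos: [0.5764, 0.3143, 0.1178]
eef_rot: [3.142, 0.0, -0.053]
force: [-0.4, 0.6, 0.2]
grip_width: 0.0864
grip_force: 0.0
```

Emit:
step_arm:
  plan:
    - [[0,0,-0.4,0,0,0],[0,0,-1.2,0,0,0],[0,0,-2.4,0,0,0],[0,0,-3.6,0,0,0],[0,0,-4.8,0,0,0],[-1,0,-5,0,0,0],[-2.3,0,-5,0,0,0],[-2.5,0,-5,0,0,0]]

```text
time_s: 42.82
ee_pos: [0.4976, 0.3186, 0.2694]
eef_rot: [-3.141, -0.0, -0.052]
force: [0.9, 0.8, 0.0]
grip_width: 0.0944
grip_force: 0.0
```

Run:
```python
from h import *
np.set_printoptions(precision=4,suppress=True)
o=ctrl.get_obs(); print(o["time_s"],o["ee_pos"],o["eef_rot"])
n="wrist";c=cam(n); im=shot(n,"w16.png")[:,:,::-1].copy()
for q,z in [("spacer_round",.13),("cookie_in",.048),("small_cup",.105)]:
  for r in ctrl.masks_of(q,n)[:1]:
    M=r["pixels"].astype(np.uint8); cs=max(cv2.findContours(M,0,2)[0],key=cv2.contourArea)
    pts=np.array([at_z(c,p,z)[:2] for p in cs[:,0].astype(float)],np.float32); print(q,r["confidence"],cv2.minAreaRect(pts))
cv2.imwrite("pics/w16o.png",cv2.resize(im[40:240,220:420],None,fx=3,fy=3))
go([.455,-.172,.26],-.003)
```

```text
42.8167 [0.4976 0.3186 0.2694] [-3.1409 -0.0001 -0.0521]
spacer_round 0.64 ((0.5770274996757507, 0.31270772218704224), (0.04271385818719864, 0.04197504743933678), 86.98336029052734)
cookie_in 0.86 ((0.5268443822860718, 0.24711328744888306), (0.06708452850580215, 0.08793656527996063), 56.951141357421875)
small_cup 0.66 ((0.5195114016532898, 0.2365485578775406), (0.0658312439918518, 0.06164561212062836), 29.210351943969727)
go [-0.696 16.406  0.277] [-0.005 -0.01  -0.483] rows 11.815133800024775
```

View pics/w16o.png

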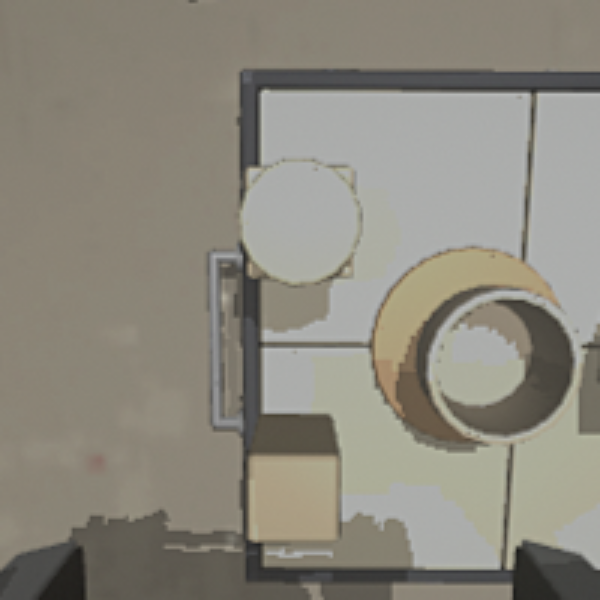

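Emit:
step_arm:
  plan:
    - [[-0.2,9,0,0,0,0],[-0.2,9,0,0,0,0],[-0.2,9,0,0,0,0],[-0.2,9,0,0,0,0],[-0.2,9,0,0,0,0],[-0.2,9,0,0,0,0],[-0.2,9,0,0,0,0],[-0.2,9,0,0,0,0]]
  grip: 0.6

```text
time_s: 43.68
ee_pos: [0.4818, 0.045, 0.2681]
eef_rot: [3.141, -0.0, -0.058]
force: [0.1, -0.0, 0.1]
grip_width: 0.0563
grip_force: 0.0
```

Emit:
step_arm:
  plan:
    - [[-0.5,7.4,0,0,0,-0.48],[-0.5,7.4,0,0,0,-0.48],[-0.5,7.4,0,0,0,-0.48],[-0.5,7.4,0,0,0,-0.48],[-0.5,7.4,0,0,0,-0.48],[-0.5,7.4,0,0,0,-0.48],[-0.5,7.4,0,0,0,-0.48],[-0.5,7.4,0,0,0,-0.48]]

```text
time_s: 44.35
ee_pos: [0.4547, -0.1723, 0.2676]
eef_rot: [-3.141, 0.0, -0.005]
force: [-0.4, 0.1, -0.4]
grip_width: 0.0562
grip_force: 0.0
```

Run:
```python
from h import *
np.set_printoptions(precision=4,suppress=True)
o=ctrl.get_obs(); print(o["time_s"],o["ee_pos"],o["eef_rot"],o["grip_width"])
n="wrist";c=cam(n); im=shot(n,"w17.png")
for q,z in [("kiln_shelf",.012)]:
  for r in ctrl.place_of(q,n)[:1]: print(q,r["confidence"],r["at"],at_z(c,r["at"],0))
  for r in ctrl.masks_of(q,n)[:1]:
    M=r["pixels"].astype(np.uint8); K,H=cv2.findContours(M,cv2.RETR_CCOMP,cv2.CHAIN_APPROX_NONE)
    for k in K:
      if cv2.contourArea(k)<40: continue
      pts=np.array([at_z(c,p,z)[:2] for p in k[:,0].astype(float)],np.float32); R=cv2.minAreaRect(pts); print(np.round(R[0],4),np.round(R[1],4),round(R[2],2))
    cs=max(K,key=cv2.contourArea); im=im[:,:,::-1].copy(); cv2.drawContours(im,K,-1,(255,0,255),1)
cv2.imwrite("pics/w17o.png",cv2.resize(im[0:240,160:480],None,fx=2,fy=2))
```

```text
44.35 [ 0.4547 -0.1723  0.2676] [-3.1411  0.0005 -0.0051] 0.05617838147245126
kiln_shelf 0.7 [320.4, 118.4] [ 0.5317 -0.1755  0.    ]
[ 0.5312 -0.1726] [0.1432 0.2034] 89.92
[ 0.4864 -0.2001] [0.036  0.0222] 89.68
[ 0.4859 -0.1447] [0.036  0.0237] 89.67
[ 0.5307 -0.2001] [0.0362 0.0549] 89.68
[ 0.5316 -0.1451] [0.0365 0.0535] 88.13
[ 0.5763 -0.2006] [0.0369 0.0227] 89.69
[ 0.5773 -0.1453] [0.037  0.0213] 89.68
```

View pics/w17o.png

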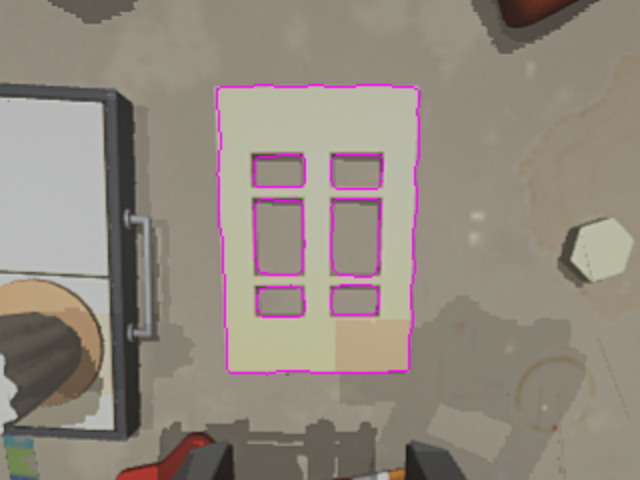

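Emit:
step_arm:
  plan:
    - [[1.2,0,1,0,0,0],[2.55,0,1.8,0,0,0],[2.55,0,3.1,0,0,0],[2.55,0,4.4,0,0,0],[2.55,0,5.7,0,0,0],[2.55,0,7,0,0,0],[2.55,0,7.7,0,0,0],[2.55,0,7.7,0,0,0]]
  grip: 0.52

```text
time_s: 45.17
ee_pos: [0.5287, -0.1699, 0.0323]
eef_rot: [-3.139, 0.007, -0.002]
force: [-1.6, 0.9, 0.9]
grip_width: 0.0492
grip_force: 0.0
```

Emit:
step_arm:
  plan:
    - [[0,0,0,0,0,0],[0,0,0.3,0,0,0],[0,0,0.7,0,0,0],[0,0,1,0,0,0],[0,0,1.1,0,0,0],[0,0,1.1,0,0,0],[0,0,1.1,0,0,0]]

```text
time_s: 45.75
ee_pos: [0.5308, -0.1722, 0.004]
eef_rot: [-3.142, -0.0, -0.003]
force: [-0.0, -0.3, -0.2]
grip_width: 0.049
grip_force: 0.0
```

Emit:
step_arm:
  plan:
    - [[0,0,0,0,0,0],[0,0,0,0,0,0],[0,0,0,0,0,0],[0,0,0,0,0,0],[0,0,0,0,0,0],[0,0,0,0,0,0],[0,0,0,0,0,0],[0,0,0,0,0,0]]
  grip: 0
  squeeze: 45

```text
time_s: 46.42
ee_pos: [0.5307, -0.172, 0.004]
eef_rot: [-3.142, -0.0, -0.003]
force: [-0.4, 1.7, 3.6]
grip_width: 0.019
grip_force: 45.0
```

Emit:
step_arm:
  plan:
    - [[0,0,-0.3,0,0,0],[0,0,-0.9,0,0,0],[0,0,-1.8,0,0,0],[0,0,-2.8,0,0,0],[0,0,-4,0,0,0],[0,0,-5.2,0,0,0],[0,0,-6.4,0,0,0],[0,0,-7.2,0,0,0]]

```text
time_s: 47.08
ee_pos: [0.5307, -0.1722, 0.2236]
eef_rot: [3.14, -0.002, -0.003]
force: [0.4, 0.6, -4.3]
grip_width: 0.0191
grip_force: 45.0
```

Emit:
step_arm:
  plan:
    - [[0,0,-0.3,0,0,-0.5],[0,-0.5,-0.4,0,0,-1.3],[0,-1.3,-0.4,0,0,-2.2],[0,-2.3,-0.4,0,0,-3.2],[0,-3.3,-0.4,0,0,-4.2],[0,-4.3,-0.4,0,0,-5.2],[0,-5.3,-0.4,0,0,-6.1],[0,-6,-0.4,0,0,-7]]

```text
time_s: 47.75
ee_pos: [0.5306, 0.01, 0.2319]
eef_rot: [-3.141, 0.001, 0.735]
force: [0.2, 1.2, -5.0]
grip_width: 0.0191
grip_force: 45.0
```

Run:
```python
from h import *
np.set_printoptions(precision=4,suppress=True)
o=ctrl.get_obs(); print(o["time_s"],o["ee_pos"],o["eef_rot"],o["grip_width"],o["force"],o["moment"],o["qpos"])
n="scene"; im=shot(n,"s18.png")[:,:,::-1]
cv2.imwrite("pics/s18o.png",cv2.resize(im[60:260,200:440],None,fx=2.5,fy=2.5))
go([.5205,.237,.225],1.518)
```

```text
47.75 [0.5306 0.01   0.2319] [-3.1408  0.0006  0.7353] 0.019120129433197824 [ 0.16    1.162  -4.9994] [-0.0123 -0.0117 -0.024 ] [-0.0502  0.2375  1.538   0.0002  1.3671  0.7853]
go [ 4.822 -5.731  0.239] [-0.012 -0.007 -7.387] rows 6.190563469926961
```

View pics/s18o.png

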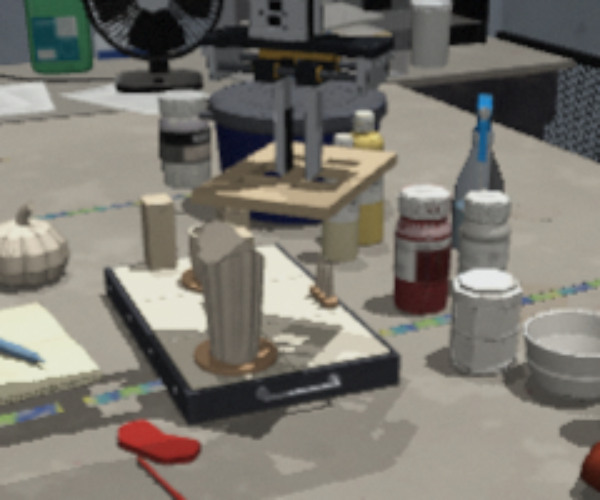

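Emit:
step_arm:
  plan:
    - [[0.4,-0.5,0,0,0,-0.8],[1,-1.2,0,0,0,-1.7],[1.8,-2.1,0,0,0,-2.7],[2.6,-3.1,0,0,0,-3.8],[3.4,-4.1,0,0,0,-4.9],[4.2,-5,0,0,0,-6],[4.7,-5.6,0,0,0,-7],[4.82,-5.73,0,0,0,-7.39]]

```text
time_s: 48.47
ee_pos: [0.5234, 0.2357, 0.2315]
eef_rot: [-3.14, -0.0, 1.513]
force: [-0.2, 0.4, -4.3]
grip_width: 0.0193
grip_force: 45.0
```

Emit:
step_arm:
  plan:
    - [[0,0,0.2,0,0,0],[0,0,0.4,0,0,0],[0,0,0.4,0,0,0]]

```text
time_s: 48.72
ee_pos: [0.5239, 0.2313, 0.218]
eef_rot: [-3.139, 0.001, 1.501]
force: [-0.3, 0.3, -5.7]
grip_width: 0.0193
grip_force: 45.0
```

Run:
```python
from h import *
np.set_printoptions(precision=4,suppress=True)
o=ctrl.get_obs(); print(o["time_s"],o["ee_pos"],o["eef_rot"],o["grip_width"],o["force"],o["moment"],o["qpos"])
go([.5205,.237,.145],1.518)
```

```text
48.7167 [0.5239 0.2313 0.218 ] [-3.139   0.0014  1.5009] 0.019343392433460015 [-0.3261  0.305  -5.7077] [-0.0858 -0.0989  0.0068] [ 0.3519  0.3432  1.4345 -0.0002  1.3667  0.4218]
go [ 0.185 -0.12   2.435] [-0.025  0.013 -0.163] rows 1.7587114659048606
```

Emit:
step_arm:
  plan:
    - [[0.18,-0.12,0.6,0,0,-0.16],[0.18,-0.12,1.2,0,0,-0.16],[0.18,-0.12,1.7,0,0,-0.16],[0.18,-0.12,2,0,0,-0.16],[0.18,-0.12,2.1,0,0,-0.16],[0.18,-0.12,2.1,0,0,-0.16],[0.18,-0.12,2.1,0,0,-0.16]]

```text
time_s: 49.3
ee_pos: [0.5216, 0.2378, 0.1577]
eef_rot: [3.141, -0.0, 1.52]
force: [0.4, 0.2, -5.0]
grip_width: 0.0193
grip_force: 45.0
```

Run:
```python
from h import *
np.set_printoptions(precision=4,suppress=True)
o=ctrl.get_obs(); print(o["time_s"],o["ee_pos"],o["eef_rot"],o["grip_width"],o["force"])
go([.5205,.237,.135],1.518)
```

```text
49.3 [0.5216 0.2378 0.1577] [ 3.1407 -0.0004  1.5195] 0.019269369545516495 [ 0.4437  0.1883 -4.9539]
go [-0.029 -0.037  0.755] [ 0.009 -0.004  0.015] rows 0.5444398807783508
```

Emit:
step_arm:
  plan:
    - [[-0.03,-0.03,0.2,0,0,0],[-0.03,-0.03,0.4,0,0,0],[-0.03,-0.03,0.55,0,0,0],[-0.03,-0.03,0.65,0,0,0],[-0.03,-0.03,0.65,0,0,0],[-0.03,-0.03,0.65,0,0,0]]

```text
time_s: 49.8
ee_pos: [0.5202, 0.2372, 0.1372]
eef_rot: [-3.141, 0.0, 1.52]
force: [0.7, -0.2, -4.1]
grip_width: 0.0191
grip_force: 45.0
```

Emit:
step_arm:
  plan:
    - [[0,0,0.05,0,0,0],[0,0,0.08,0,0,0],[0,0,0.08,0,0,0],[0,0,0.08,0,0,0]]

```text
time_s: 50.13
ee_pos: [0.5203, 0.2372, 0.135]
eef_rot: [3.142, -0.0, 1.52]
force: [-0.3, 0.5, -4.2]
grip_width: 0.0193
grip_force: 45.0
```

Emit:
step_arm:
  plan:
    - [[0,0,0.03,0,0,0],[0,0,0.05,0,0,0],[0,0,0.05,0,0,0],[0,0,0.05,0,0,0]]

```text
time_s: 50.47
ee_pos: [0.5204, 0.2373, 0.134]
eef_rot: [3.141, -0.0, 1.52]
force: [-3.3, -0.4, 4.6]
grip_width: 0.0193
grip_force: 45.0
```

Emit:
step_arm:
  plan:
    - [[0,0,0,0,0,0],[0,0,0,0,0,0],[0,0,0,0,0,0],[0,0,0,0,0,0],[0,0,0,0,0,0],[0,0,0,0,0,0]]
  grip: 0.5

```text
time_s: 50.97
ee_pos: [0.5203, 0.2372, 0.1334]
eef_rot: [3.142, -0.0, 1.52]
force: [0.7, 0.3, 0.6]
grip_width: 0.0469
grip_force: 0.0
```

Emit:
step_arm:
  plan:
    - [[0,0,-0.3,0,0,0],[0,0,-0.8,0,0,0],[0,0,-1.6,0,0,0],[0,0,-2.6,0,0,0],[0,0,-3.8,0,0,0],[-1,0,-5,0,0,0],[-2.3,0,-6,0,0,0],[-3,0,-6,0,0,0]]

```text
time_s: 51.63
ee_pos: [0.516, 0.1466, 0.3185]
eef_rot: [3.136, -0.002, 1.522]
force: [0.2, -0.3, 0.3]
grip_width: 0.0468
grip_force: 0.0
```

Run:
```python
from h import *
np.set_printoptions(precision=4,suppress=True)
o=ctrl.get_obs(); print(o["time_s"],o["ee_pos"],o["eef_rot"],o["grip_width"],o["force"])
n="wrist";c=cam(n); im=shot(n,"w19.png")[:,:,::-1].copy(); s=shot("scene","s19.png")[:,:,::-1]
for q,z in [("kiln_shelf",.142)]:
  for r in ctrl.masks_of(q,n)[:1]:
    M=r["pixels"].astype(np.uint8); cs=max(cv2.findContours(M,0,2)[0],key=cv2.contourArea)
    pts=np.array([at_z(c,p,z)[:2] for p in cs[:,0].astype(float)],np.float32); print(q,r["confidence"],cv2.minAreaRect(pts))
a=cv2.resize(im[0:200,160:480],(640,400)); b=cv2.resize(s[150:220,230:370],(400,200))
out=np.zeros((600,640,3),np.uint8); out[:400]=a; out[400:,:400]=b; cv2.imwrite("pics/f19.png",out)
```

```text
51.6333 [0.516  0.1466 0.3185] [ 3.1355 -0.0015  1.5216] 0.046848650045880756 [ 0.21   -0.329   0.3277]
kiln_shelf 0.65 ((0.5201278924942017, 0.23759624361991882), (0.20292341709136963, 0.14213533699512482), 87.26753997802734)
```

View pics/f19.png

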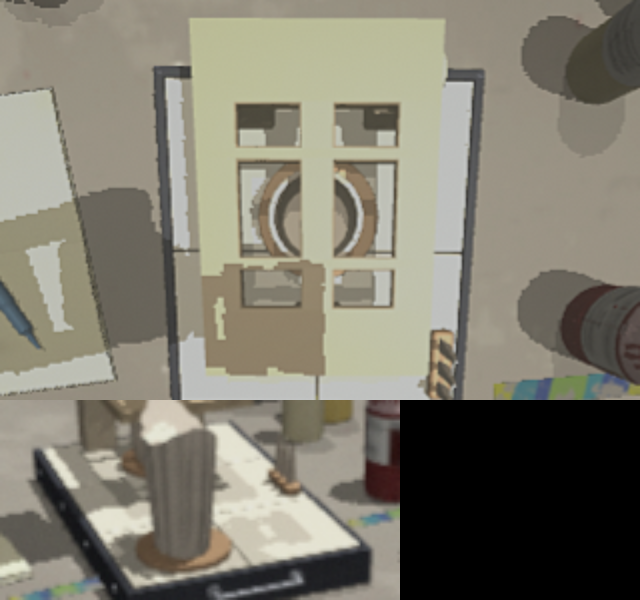

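```bash
python3 -c "
from station import ctrl
print(ctrl.hand_in())"
```

```text
the job is handed in; nothing more can be done
None
```

I handed the job in at about 52 s and got no verdict back: the vase and cup are swapped, the 10 mm square and 15 mm round spacers are stacked on the short prop, and the shelf lies over the cup, its measured centre and direction within tolerance.

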